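Make up two stone-carving kits

ROBOT

A 6-joint arm with a two-finger parallel gripper is mounted at the origin on the work surface. World frame = base frame: x ahead of the robot, y to its left, z up, the work surface at z = 0. Lengths are in m, angles in degrees, forces in N, time in s.
With the tool pointing down it reaches from about 0.4 to 0.825 m from the base axis. Payload 7 kg.
Tool frame: the origin (TCP) lies between the finger pads; the fingertips stand 19 mm ahead of it and the grasp point (between the pads) is the TCP; y points along the fingers, x is the direction in which the jaws open and shut, and the axes are right-handed (so a half turn about y gives the same grasp; the last joint's range is limited). The gripper opens to 88 mm and grips with 3 to 60 N. Pads are 19 mm wide; open, the fingers measure 130 mm over their backs; the gripper's body (78 mm by 193 mm) begins 47 mm behind the grasp point.
Start: joints at [85.663, 20.546, 0.682, 0, -70.136, -16.507], TCP at [0.24, 0.631, 0.246] pointing down, gripper open.
Joint ranges: [-176.03, 176.03], [-82.01, 121.73], [-58.28, 71.71], [-173.87, 95.51], [-174.79, -0.11], [-173.66, 173.66]. Speed limits (degrees/s): [136.94, 136.94, 172.46, 180, 180, 180].

INTERFACE

Orientations are given as [roll, pitch, yaw] about the fixed x, y, z axes, in that order (R = Rz(yaw) Ry(pitch) Rx(roll)).
In Python, from plant import r gives the robot as it stands. The module is installed in compiled form; this text tells all that it offers.
- The arm moves only by the tool jog_arm, never from a script. Its argument "steps" is a list of rows, each a list of 5 numbers: the closure, from 0 (fully open) to 1 (shut), then the shift along the tool's x, y, z in m, then the turn about the tool's y in degrees. In form: [[jaw, x, y, z, turn], ...]. A call has 1 to 12 rows; each row shifts and turns the commanded pose from where the row before left it, along the tool's axes as they then stand; what a row does not reach is not made up. A row lasts 1/12 s, in which the tool goes at most 41.7 mm and 7.16 degrees, less where a joint would pass 70% of its speed; a pose out of reach is approached as far as the arm can. A call with a gripper value outside its range is refused whole. The fingers move at their own pace and stop on an object; "squeeze" is the grip in N (left out, the last holds). Time passes only in rows, so rows that do not move let the fingers close. It gives the time, the measured TCP pose, the force and the opening at its end, in the units of the state.
- r.get_state(): the state, without advancing time (a new reading comes with each control period).
- r.capture(name): name is "scene" or "side" or "wrist"; returns a dict with "image" (384x512x3 uint8, red, green, blue), "vfov" (degrees; the focal length in pixels is half the picture's height over the tangent of half this angle, whatever the lens; pixels are square), "cx", "cy" (the principal point, pixels), "R" (3x3) and "t" (3): a world point X has camera coordinates R X + t; the wrist camera has in their place "tool_from_camera" (4x4, takes a point from camera to tool coordinates, whose origin is the TCP and whose axes are the tool frame's). Camera axes: x right, y down, z forward; pixel columns grow to the right and rows downward; lengths in m; the calibration is good to about 2 mm. A picture is of the moment at which its call begins: read the wrist's pose just before it. There is no depth.
- r.close_job(): hands the job in, once; it reports no verdict.
The state is a dict: "time_s": time; "joints": joint angles; "qd": joint speeds; "joint_torque": joint torques, N m; "tcp_pos": TCP position; "eef_rot": TCP orientation; "contact_force": force on the tool from outside, world axes, zero at the start; "moment": the same for the moment, N m; "gripper_width": finger opening in m.
Only numpy, scipy, OpenCV 4.12 (cv2) and the standard library are available. Lean on these libraries where they do the work, as an engineer would, in place of code of your own. Each camera call takes 0.05 s, during which the arm holds its last target.

TASK

Make up the two carving kits on their boards: the blue board gets the green stone, the red-handled chisel and the orange sanding block; the yellow board gets the white stone and the black-handled rasp. Lay each thing squarely within its own painted field (stone upright on the square, tool lengthwise on the long strip, sanding block flat and lengthwise on the small rectangle; that one stays empty on the yellow board), and finish the blue kit before you complete the yellow one. Leave the grey stone and the wooden brush where they are.

Things in the scene. Friction and masses are not known exactly. Their poses are not given: they have to be found in the camera images.
- blue_board: Blue flat board, fixed, 180 (x) x 220 (y) x 12 mm thick, no rim; origin at the centre of its underside, top 12 mm above the bench. Pale blue fields, centre in board x, y: tool strip 44 x 170 mm, long side along y, at (-45, 0) mm; stone square 66 mm at (45, 55) mm; sanding-block rectangle 80 (x) x 50 (y) mm at (45, -55) mm. The tool strip is on the robot's side (yaw within 0.2 rad)
- yellow_board: Yellow flat board, fixed, 180 (x) x 220 (y) x 12 mm thick, no rim; origin at the centre of its underside, top 12 mm above the bench. Pale yellow fields, centre in board x, y: tool strip 44 x 170 mm, long side along y, at (-45, 0) mm; stone square 66 mm at (45, 55) mm; sanding-block rectangle 80 (x) x 50 (y) mm at (45, -55) mm. The tool strip is on the robot's side (yaw within 0.2 rad)
- green_stone: Green stone blank, 50 x 50 mm square with flat parallel sides up to 46 mm and a rough top at about 56 mm; about 0.25 to 0.5 kg; origin at the centre of its underside, axes square to its sides, z up
- white_stone: White stone blank, 50 x 50 mm square with flat parallel sides up to 46 mm and a rough top at about 56 mm; about 0.25 to 0.5 kg; origin at the centre of its underside, axes square to its sides, z up
- grey_stone: Grey stone blank, 50 x 50 mm square with flat parallel sides up to 46 mm and a rough top at about 56 mm; 0.36 kg; origin at the centre of its underside, axes square to its sides, z up; a bystander, to be left alone (within 30 mm)
- sanding_block: Sanding block, orange body with a brown abrasive sole, 64 mm (its x) x 34 mm (its y) x 28 mm high, 60 g, lying on its sole; origin at the centre of its underside
- chisel: Flat chisel lying down, 150 mm long along its x, red handle 24 mm thick from -75 to +20 mm along x, steel shank and 22 mm wide blade at the +x end; origin under mid-length (under the handle, near the balance point) at bench level; its middle line lies 12 mm above the bench; does not roll; about 0.11 kg
- rasp: Rasp lying down, 150 mm long along its x, black handle 24 mm thick from -75 to +20 mm along x, dark steel toothed blade 20 mm wide at the +x end; origin under mid-length (under the handle, near the balance point) at bench level; its middle line lies 12 mm above the bench; does not roll; about 0.12 kg
- brush: Dusting brush of dark wood, 150 mm long along its x, 26 mm wide, 30 mm high, pale straw bristles downward showing along both sides; origin under its centre; a bystander, to be left alone (within 30 mm)

How it is judged:
By the outcome, as a careful person would: the job done as asked, in the order asked, and still so for the second after the job is handed in, with the robot touching nothing.
It also fails if it takes over 128 s, if anything falls off the work surface, if the arm or the gripper's body presses on something with over 40 N, if the wrist force passes 120 N, or if a joint passes its speed limit or range.

## Working session

There is one attempt and no reset: what is moved stays moved. The work goes in short steps, Python scripts to look and compute and a tool call to move; the robot and the scene stay as the last step left them, time stands still between calls to the robot, and variables do not carry over. Pictures are saved under pics/ and viewed, and the job is handed in when it is done.

Besides the shell and the picture viewer there is one more tool, called as a command line: name --pt "numbers of a row" for each row, then --argument value for the rest. jog_arm: Moves the arm, as the interface text tells. Its arguments: {"type":"object","properties":{"steps":{"type":"array","items":{"type":"array","items":{"type":"number"}}},"squeeze":{"type":"number"}},"required":["steps"]}

```bash
mkdir -p pics; cat > h.py <<'E'
import numpy as np, cv2
from plant import r
def snap(n,name):
    s=r.get_state(); c=r.capture(n); cv2.imwrite(f'pics/{name}.png',c['image'][:,:,::-1]); 
    import pickle; c['state']=s; pickle.dump(c,open(f'pics/{name}.pkl','wb')); return c
E
python3 - <<'E'
from h import *
print(r.get_state())
for n in ['scene','side','wrist']:
    c=snap(n,n+'0'); print(n,{k:v for k,v in c.items() if k not in('image','state')})
E
```

```text
{'time_s': 0.0, 'joints': array([ 8.56609881e+01,  2.05892342e+01,  6.35541018e-01, -1.99520510e-02,
       -7.01355921e+01, -1.65062071e+01]), 'qd': array([-0.06671336,  0.0207215 ,  0.02427385,  0.01975447,  0.00431639,
        0.06588177]), 'joint_torque': array([-4.90927687e-04, -5.82709408e+01,  2.93050164e+01,  6.99723691e+00,
        6.90123779e-03, -1.47625233e-04]), 'tcp_pos': array([0.24006456, 0.63039341, 0.24466146]), 'eef_rot': array([-8.99926134e+01, -9.09352705e-02, -1.10852019e+02]), 'contact_force': array([0.27884756, 0.33740689, 1.3397612 ]), 'moment': array([ 0.02114548, -0.01434132,  0.01797951]), 'gripper_width': 0.0875440933606651}
scene {'vfov': 50.81585082570757, 'cx': 254.69160008859237, 'cy': 191.88803486949212, 'R': array([[-0.49891179,  0.86650162,  0.01618578],
       [ 0.72228008,  0.42604867, -0.54478805],
       [-0.47895566, -0.26011052, -0.83841756]]), 't': array([ 0.28806306, -0.36674886,  1.37631256])}
side {'vfov': 51.82054218687481, 'cx': 250.41328138641742, 'cy': 199.30817846823166, 'R': array([[-0.95403661, -0.29924934, -0.01624734],
       [-0.15326809,  0.53378526, -0.83161421],
       [ 0.25753259, -0.7909002 , -0.55511606]]), 't': array([0.52027244, 0.10984386, 0.74709204])}
wrist {'vfov': 70.8684088921059, 'cx': 257.8929297496732, 'cy': 193.48264420791705, 'tool_from_camera': array([[ 9.99999711e-01, -7.18633949e-04,  2.47307129e-04,
        -3.06552439e-04],
       [-4.45365398e-04, -2.90438042e-01,  9.56893696e-01,
        -1.40287566e-01],
       [-6.15828897e-04, -9.56893530e-01, -2.90438278e-01,
         7.89078966e-02],
       [ 0.00000000e+00,  0.00000000e+00,  0.00000000e+00,
         1.00000000e+00]])}
```

View pics/scene0.png

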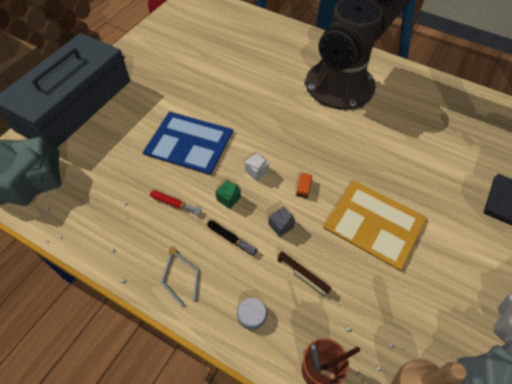

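View pics/side0.png

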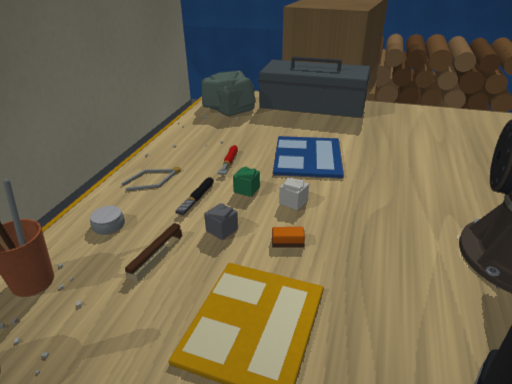

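View pics/wrist0.png

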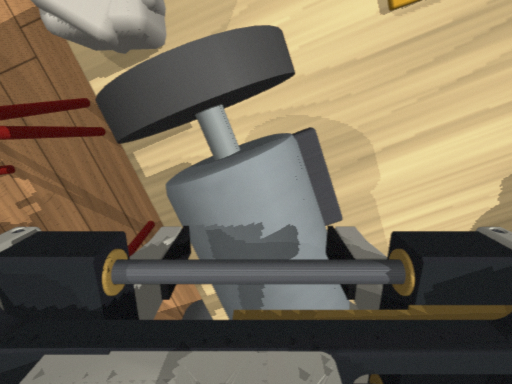

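```bash
cat >> h.py <<'E'
import pickle
from scipy.spatial.transform import Rotation as Ro
def load(n): return pickle.load(open(f'pics/{n}.pkl','rb'))
def K(c):
    f=192/np.tan(np.radians(c['vfov']/2)); return f
def ext(c):
    if 'R' in c: return np.array(c['R']),np.array(c['t'])
    T=np.array(c['tool_from_camera']); s=c['state']
    Rt=Ro.from_euler('xyz',s['eef_rot'],degrees=True).as_matrix()
    Rwc=Rt@T[:3,:3]; p=Rt@T[:3,3]+s['tcp_pos']
    return Rwc.T,-Rwc.T@p
def pix2w(c,uv,z):
    R,t=ext(c); uv=np.atleast_2d(uv).astype(float); f=K(c)
    d=np.c_[(uv[:,0]-c['cx'])/f,(uv[:,1]-c['cy'])/f,np.ones(len(uv))]@R
    o=-R.T@t; return o+d*((z-o[2])/d[:,2])[:,None]
def w2pix(c,X):
    R,t=ext(c); X=np.atleast_2d(X)@R.T+t; return np.c_[X[:,0],X[:,1]]/X[:,2:]*K(c)+[c['cx'],c['cy']]
def crop(n,x0,y0,x1,y1,s,out):
    im=cv2.imread(f'pics/{n}.png')[y0:y1,x0:x1]; im=cv2.resize(im,None,fx=s,fy=s,interpolation=cv2.INTER_CUBIC)
    for x in range((x0//20+1)*20,x1,20): cv2.putText(im,str(x),((x-x0)*s,8),0,.35,(0,0,255),1); cv2.line(im,((x-x0)*s,10),((x-x0)*s,16),(0,0,255),1)
    for y in range((y0//20+1)*20,y1,20): cv2.putText(im,str(y),(0,(y-y0)*s),0,.35,(0,0,255),1); cv2.line(im,(20,(y-y0)*s),(28,(y-y0)*s),(0,0,255),1)
    cv2.imwrite(f'pics/{out}.png',im)
E
python3 - <<'E'
from h import *
crop('scene0',140,105,330,245,4,'sc_a')
crop('scene0',265,165,430,300,4,'sc_b')
crop('side0',165,125,365,275,4,'sd_a')
c=load('scene0')
# rough
for n,uv in dict(white=(257,175),green=(228,203),grey=(281,230),sand=(304,195),ch=(176,203),rasp=(232,238),brush=(304,273),blue=(189,142),yel=(376,224),toolbox=(50,140),tin=(252,320)).items(): print(n,pix2w(c,uv,0)[0,:2].round(3))
E
```

```text
white [ 0.472 -0.053]
green [ 0.594 -0.075]
grey [0.594 0.09 ]
sand [0.464 0.094]
ch [ 0.667 -0.198]
rasp [ 0.68  -0.009]
brush [0.671 0.195]
blue [ 0.47  -0.292]
yel [0.449 0.301]
toolbox [ 0.678 -0.657]
tin [0.836 0.142]
```

View pics/sc_a.png

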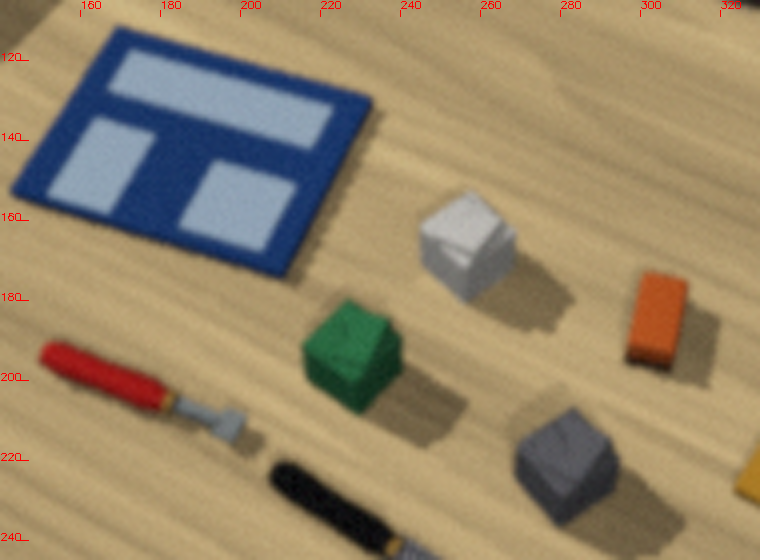

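View pics/sc_b.png

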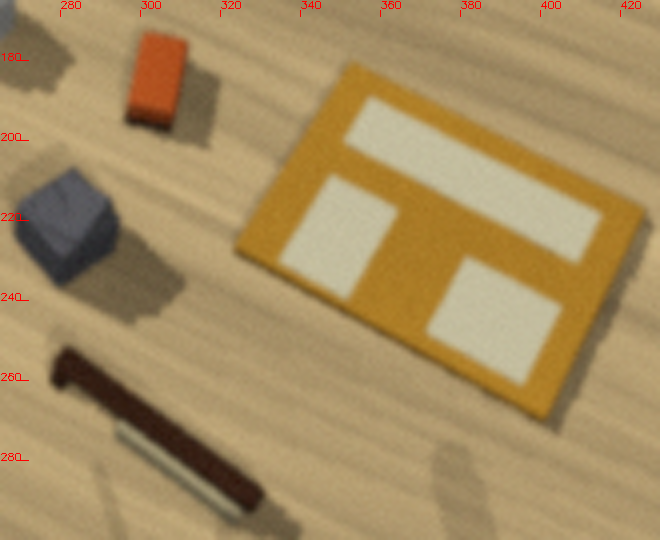

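View pics/sd_a.png

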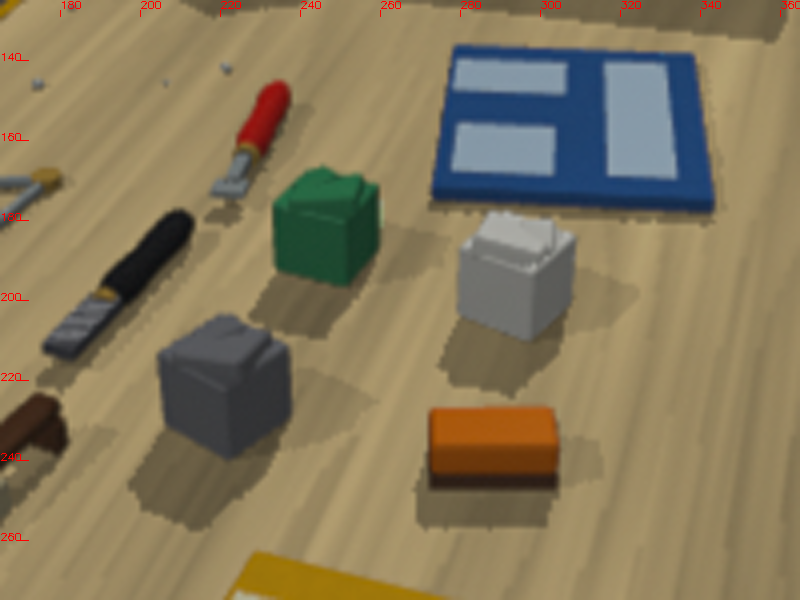

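```bash
cat > fit.py <<'E'
from h import *
from scipy.optimize import least_squares, minimize
def tf(x,y,a,P):
    P=np.array(P,float); c,s=np.cos(a),np.sin(a)
    return np.c_[x+c*P[:,0]-s*P[:,1], y+s*P[:,0]+c*P[:,1], P[:,2]]
def fitpts(obs,P,g):
    # obs: list of (cam, idx list, uv)
    def res(q):
        W=tf(*q,P); return np.concatenate([(w2pix(c,W[i])-np.array(uv)).ravel() for c,i,uv in obs])
    s=least_squares(res,g); return s.x,s.fun
def box(lx,ly,z0,z1): return [(a*lx/2,b*ly/2,z) for z in(z0,z1) for a in(-1,1) for b in(-1,1)]
def hullmask(c,P,ss=4):
    p=w2pix(c,P); m=np.zeros((384*ss,512*ss),np.uint8)
    h=cv2.convexHull((p*ss+ss/2-.5).astype(np.float32)).round().astype(np.int32)
    cv2.fillPoly(m,[h],255); return cv2.resize(m,(512,384),interpolation=cv2.INTER_AREA)/255.
def fitmask(cams,masks,parts,g):
    def cost(q):
        t=0
        for c,m in zip(cams,masks):
            M=np.maximum.reduce([hullmask(c,tf(*q,p)) for p in parts]); t+=1-np.minimum(M,m).sum()/np.maximum(M,m).sum()
        return t
    best=None
    for da in(-.2,0,.2):
        q0=np.array(g)+[0,0,da]
        s=minimize(cost,q0,method='Nelder-Mead',options=dict(initial_simplex=q0+np.array([[0,0,0],[.01,0,0],[0,.01,0],[0,0,.2]]),xatol=1e-4,fatol=1e-4))
        if best is None or s.fun<best.fun: best=s
    return best.x,best.fun
E
cat > m1.py <<'E'
from fit import *
S,D=load('scene0'),load('side0')
P=[(-.09,-.11,.012),(-.09,.11,.012),(.09,-.11,.012),(.09,.11,.012)]
o=lambda x,y,l:[(x+a/4,y+b/4) for a,b in l]
bs=o(140,105,[(118,27),(372,98),(12,190),(283,272)])
bd=o(165,125,[(694,55),(713,205),(453,47),(434,195)])
ys=o(265,165,[(350,62),(648,212),(236,248),(548,418)])
for n,obs,g in [('blue',[(S,[0,1,2,3],bs),(D,[0,1,2,3],bd)],(.47,-.29,0)),('yel',[(S,[0,1,2,3],ys)],(.45,.3,0))]:
    q,f=fitpts(obs,P,g); print(n,q[:2].round(4),np.degrees(q[2]).round(2),f.round(1))
stone=[box(.05,.05,0,.046)+box(.03,.03,.055,.056)]
sb=[box(.064,.034,0,.028)]
def hsv(c): return cv2.cvtColor(c['image'],cv2.COLOR_RGB2HSV)
def mk(c,kind,g,h=.05,rad=.05):
    H=hsv(c).astype(int); h_,s,v=H[...,0],H[...,1],H[...,2]
    if kind=='green': m=(h_>60)&(h_<95)&(s>80)
    if kind=='white': m=(s<60)&(v>90)
    if kind=='grey': m=(h_>100)&(h_<150)&(s<90)
    if kind=='sand': m=((h_<12)&(s>170))|((s>90)&(v<75)&(h_<20))
    if kind=='red': m=((h_<6)|(h_>172))&(s>150)
    if kind=='black': m=(v<50)
    p=w2pix(c,[g[0],g[1],.02])[0]; W=np.zeros(m.shape,bool); y,x=int(p[1]),int(p[0]); k=int(rad*600)
    W[y-k:y+k,x-k:x+k]=1; m=(m&W).astype(np.uint8)
    n,l,st,_=cv2.connectedComponentsWithStats(m)
    b=1+np.argmax(st[1:,4]); return (l==b).astype(float)
vis=[]
hand=[(-.075,a*.012,.012+b*.012) for a in(-1,1) for b in (-1,1)]+[(.02,a*.012,.012+b*.012) for a in(-1,1) for b in (-1,1)]
t=np.arange(8)*np.pi/4
hand=[(x,.012*np.cos(k),.012+.012*np.sin(k)) for x in(-.075,.02) for k in t]
S2,D2=S['image'].copy(),D['image'].copy()
for n,k,g,parts in [('green','green',(.58,-.08,.8),stone),('white','white',(.46,-.06,.8),stone),('grey','grey',(.58,.09,.8),stone),('sand','sand',(.46,.09,0),sb),('chisel','red',(.66,-.21,1.2),[hand]),('rasp','black',(.67,-.02,1.2),[hand])]:
    ms=[mk(c,k,g) for c in(S,D)]
    q,f=fitmask([S,D],ms,parts,g); print(n,q[:2].round(4),np.degrees(q[2]).round(1),round(f,3),[int(m.sum()) for m in ms])
    for c,im in((S,S2),(D,D2)):
        h=cv2.convexHull(w2pix(c,tf(*q,parts[0])).astype(np.float32)).round().astype(int); cv2.polylines(im,[h],True,(255,0,255),1)
cv2.imwrite('pics/fS.png',cv2.resize(S2[100:300,130:430,::-1],None,fx=2.6,fy=2.6)); cv2.imwrite('pics/fD.png',cv2.resize(D2[125:275,165:365,::-1],None,fx=4,fy=4))
E
python3 m1.py
```

```text
blue [ 0.4704 -0.2872] 10.52 [ 0.3 -1.4  1.7 -1.  -0.3 -0.3  1.3  0.1 -0.3 -0.8  0.5 -0.9 -0.9 -1.
 -1.7 -1.7]
yel [0.4519 0.2982] -2.95 [ 0.2 -0.5  0.3 -0.7 -0.8 -0.   0.3  0.9]
green [ 0.5817 -0.083 ] 95.7 0.322 [415, 598]
white [ 0.4613 -0.0623] 74.0 0.17 [465, 738]
grey [0.5837 0.082 ] 47.5 0.513 [366, 789]
sand [0.443  0.0815] 16.1 0.971 [259, 141]
chisel [ 0.6709 -0.2032] 98.0 0.65 [224, 118]
rasp [ 0.6815 -0.0132] 87.3 0.693 [231, 254]
```

View pics/fS.png

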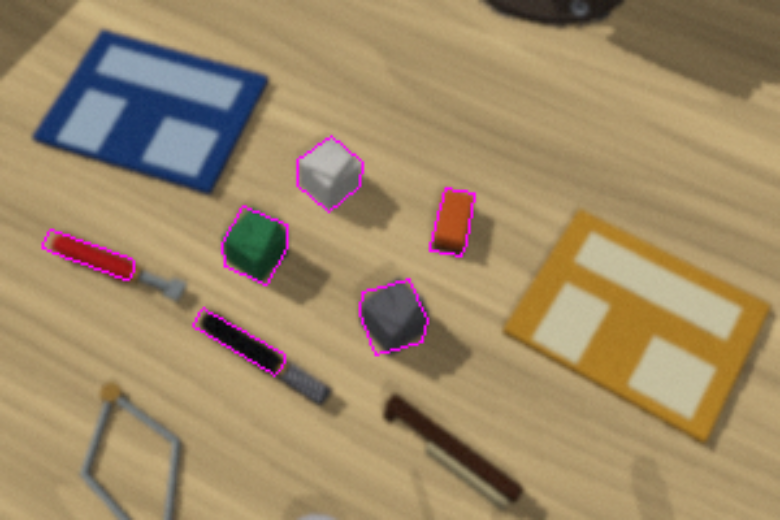

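View pics/fD.png

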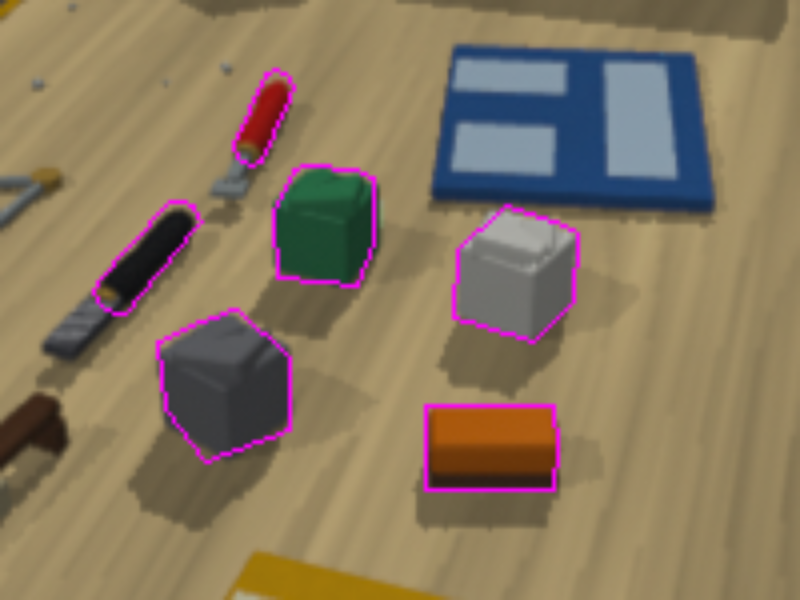

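jog_arm --pt "0 0 -0.03 0 0" --pt "0 0.01 -0.03 0.01 0" --pt "0 0.03 0 0.025 0" --pt "0 0.03 0 0.025 0" --pt "0 0.03 0 0.025 0" --pt "0 0.03 0 0.025 0" --pt "0 0.03 0 0.025 0" --pt "0 0.03 0 0.025 0" --pt "0 0.03 0 0.025 0" --pt "0 0.03 0 0.025 0" --pt "0 0.03 0 0.025 0" --pt "0 0.03 0 0.025 0"

```text
time_s: 1.15
tcp_pos: [0.3728, 0.2466, 0.3056]
eef_rot: [-90.0, 0.0, -110.8]
contact_force: [1.2, 0.8, -0.7]
gripper_width: 0.0876
```

jog_arm --pt "0 0.03 0 0.027 0" --pt "0 0.03 0 0.027 0" --pt "0 0.03 0 0.027 0" --pt "0 0.03 0 0.027 0" --pt "0 0.03 0 0.027 0" --pt "0 0.03 0 0.027 0" --pt "0 0.03 0 0.027 0" --pt "0 0.0 0 0 0" --pt "0 0 0 0 0" --pt "0 0 0 0 0"

```text
time_s: 1.98
tcp_pos: [0.4745, -0.0153, 0.3053]
eef_rot: [-90.0, -0.0, -110.9]
contact_force: [0.1, 0.0, 0.3]
gripper_width: 0.0874
```

```bash
python3 - <<'E'
from h import *
c=snap('wrist','w1'); s=c['state']; print(s['time_s'],s['tcp_pos'],s['eef_rot'],s['joints'].round(1),s['contact_force'])
crop('w1',0,0,512,230,1,'w1c'); im=cv2.imread('pics/w1.png'); cv2.imwrite('pics/w1b.png',cv2.resize(im,None,fx=1.56,fy=1.56,interpolation=cv2.INTER_CUBIC))
E
```

```text
1.9833 [ 0.47454314 -0.01528051  0.30526325] [-9.00330126e+01 -1.12517196e-02 -1.10938525e+02] [ 22.   -0.8 -17.9  -0.  -73.   47.1] [0.09091364 0.04801031 0.30756877]
```

View pics/w1b.png

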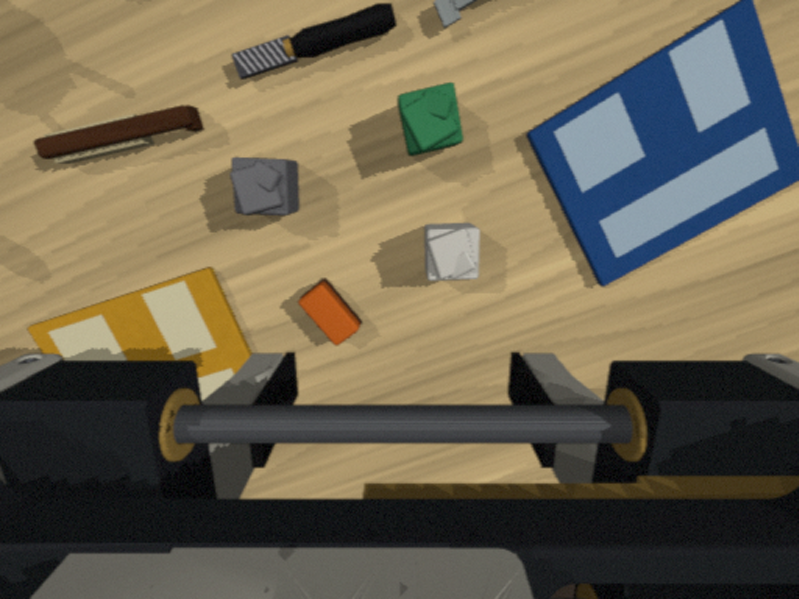

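```bash
python3 - <<'E'
from h import *
crop('w1',130,40,320,230,4,'w1c')
crop('w1',140,0,320,60,4,'w1d')
crop('w1',330,0,512,190,4,'w1e')
E
```

```text
(no output)
```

View pics/w1c.png

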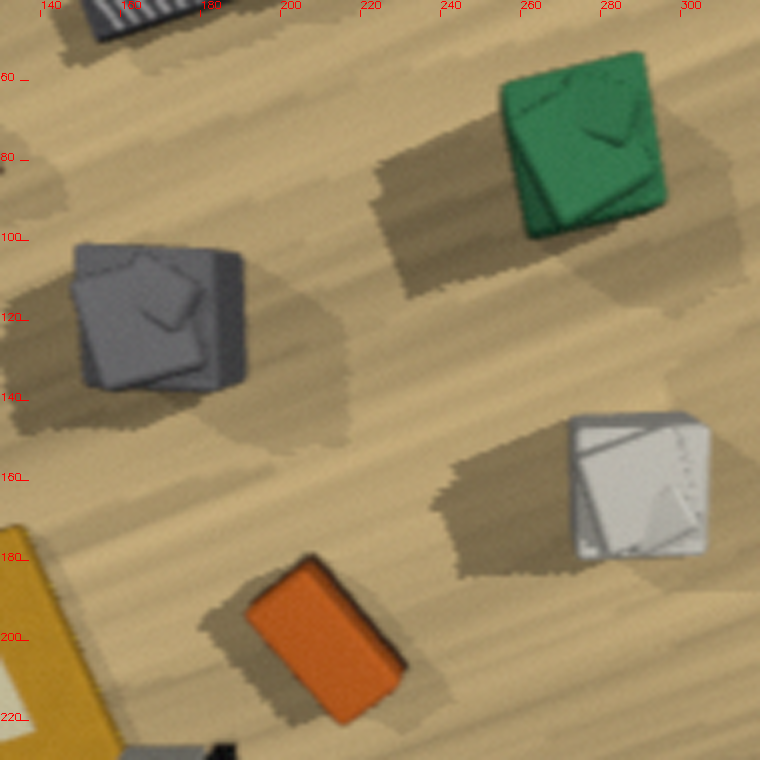

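View pics/w1e.png

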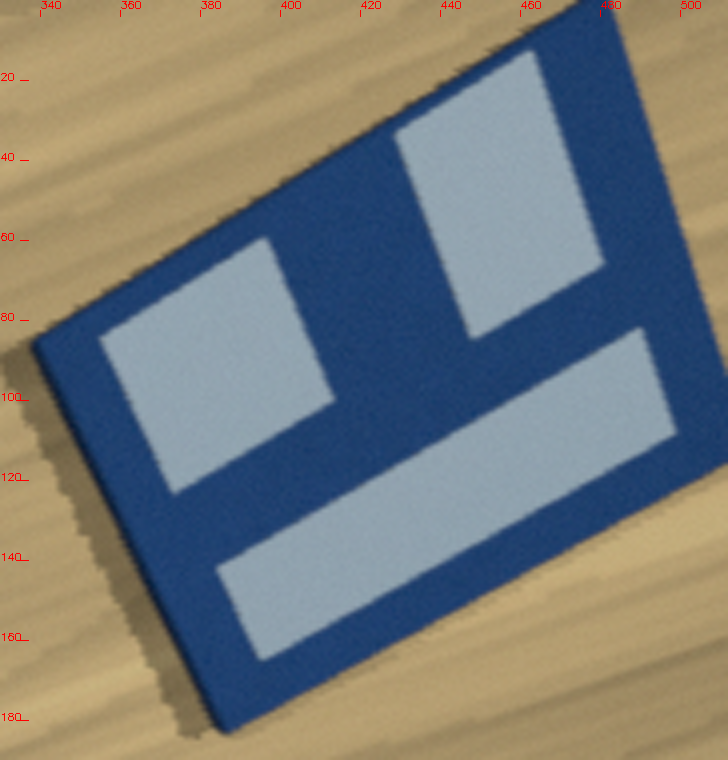

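View pics/w1d.png

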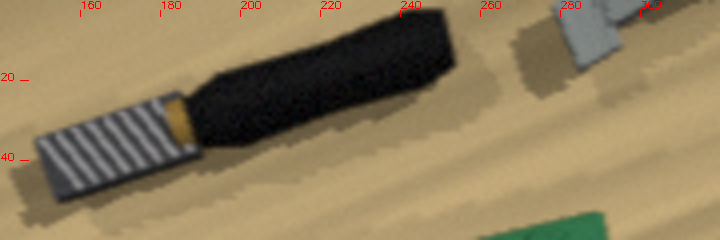

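```bash
cat > m2.py <<'E'
from fit import *
import re
S,D,W=load('scene0'),load('side0'),load('w1')
o=lambda x,y,l:[(x+(a+.5)/4-.5,y+(b+.5)/4-.5) for a,b in l]
F=np.array([(78,88,12),(78,22,12),(12,22,12),(12,88,12),(85,-30,12),(85,-80,12),(5,-80,12),(5,-30,12),(-23,85,12),(-23,-85,12),(-67,-85,12),(-67,85,12),(90,110,12),(-90,110,12)])/1000
uv=o(330,0,[(99,337),(266,237),(336,400),(174,494),(395,134),(534,51),(605,265),(471,340),(216,568),(641,327),(678,432),(262,661),(33,342),(227,733)])
def pr(n,q,f): print(n,q[:2].round(4),np.degrees(q[2]).round(2),np.abs(f).max().round(2))
pr('blue',*fitpts([(W,list(range(14)),uv)],F,(.47,-.29,.17)))
P=np.array(box(64,34,0,28))/1000
# try both orders for sand
print(P[:,:])
w=pix2w(W,o(130,40,[(312,554),(407,665)]),0); print('sand btm edge',w[:,:2].round(4)); t=pix2w(W,o(130,40,[(245,615),(343,725),(402,677)]),.028); print(t[:,:2].round(4))
cc=np.array([ (t[0]+t[2])/2])[:,:2]; d=(t[1]-t[0])[:2]; print('sand',cc.round(4),np.degrees(np.arctan2(d[1],d[0])).round(1),np.linalg.norm(d),np.linalg.norm(t[2]-t[1]))
d=w[1]-w[0]; print('   bottom edge yaw',np.degrees(np.arctan2(d[1],d[0])),np.linalg.norm(d))
def tool(n,obs,g): pr(n,*fitpts(obs,[(-.075,0,.012),(.075,0,.009)],g))
tool('raspW',[(W,[0,1],o(140,0,[(449,38),(47,171)]))],(.68,-.01,1.4))
tool('chisel',[(S,[0,1],o(140,105,[(42,353),(240,425)])),(D,[0,1],o(165,125,[(285,88),(230,192)]))],(.67,-.2,1.5))
tool('raspS',[(S,[0,1],o(140,105,[(275,472),(275,472)])[:1]*1+[(255,251)])],(.68,-.01,1.4))
for n,tp in dict(green=[(502,87),(641,52),(664,203)],white=[(709,428),(707,553),(582,557)],grey=[(76,280),(215,250),(215,388),(85,385)]).items():
    t=pix2w(W,o(130,40,tp),.046)[:,:2]; d=np.diff(t,axis=0); print(n,t.round(4).tolist(),'c',((t[0]+t[2])/2).round(4),np.degrees(np.arctan2(d[:,1],d[:,0])).round(1),np.linalg.norm(d,axis=1).round(4))
w=pix2w(W,o(130,40,[(572,415),(532,237)]),0);print('white TL bottom, green BL bottom',w.round(4))
E
python3 m2.py
```

```text
blue [ 0.472  -0.2938] 10.31 1.28
[[-0.032 -0.017  0.   ]
 [-0.032  0.017  0.   ]
 [ 0.032 -0.017  0.   ]
 [ 0.032  0.017  0.   ]
 [-0.032 -0.017  0.028]
 [-0.032  0.017  0.028]
 [ 0.032 -0.017  0.028]
 [ 0.032  0.017  0.028]]
sand btm edge [[0.4778 0.0749]
 [0.4173 0.0565]]
[[0.4687 0.1031]
 [0.4106 0.0853]
 [0.4214 0.0542]]
sand [[0.4451 0.0786]] -163.0 0.060827623478528915 0.0330281109246274
   bottom edge yaw -163.0695756736514 0.06324577320400673
raspW [ 0.6855 -0.0092] 84.64 0.36
chisel [ 0.6687 -0.1998] 97.01 1.16
raspS [ 0.6813 -0.0103] 86.98 0.61
green [[0.6099, -0.063], [0.6032, -0.1102], [0.5557, -0.1023]] c [ 0.5828 -0.0827] [-98.1 170.5] [0.0476 0.0482]
white [[0.4763, -0.0929], [0.4316, -0.0777], [0.4472, -0.0328]] c [ 0.4618 -0.0629] [161.1  70.9] [0.0472 0.0475]
grey [[0.6059, 0.0999], [0.5974, 0.0497], [0.5544, 0.0703], [0.5722, 0.1139]] c [0.5801 0.0851] [-99.6 154.4  67.7] [0.0509 0.0477 0.0471]
white TL bottom, green BL bottom [[ 0.4931 -0.0481 -0.    ]
 [ 0.5632 -0.057   0.    ]]
```

jog_arm --pt "0 0 0 0 -6" --pt "0 0 0 0 -6" --pt "0 0.0125 0.01 0.0294 0" --pt "0 0.0125 0.01 0.0294 0" --pt "0 0.0125 0.01 0.0294 0" --pt "0 0.0123 0.01 0.0294 0" --pt "0 0 0.03 0 0" --pt "0 0 0.035 0 0" --pt "0 0 0.035 0 0" --pt "0 0 0.03 0 0" --pt "0 0 0 0 0" --pt "0 0 0 0 0"

```text
time_s: 3.03
tcp_pos: [0.5827, -0.0808, 0.1349]
eef_rot: [-90.2, -0.1, -98.7]
contact_force: [0.5, -0.2, 1.0]
gripper_width: 0.0876
```

```bash
cat > see.py <<'E'
from h import *
import sys
n,cam=sys.argv[1],sys.argv[2]
c=snap(cam,n); s=c['state']; print(s['time_s'],s['tcp_pos'].round(4),s['eef_rot'].round(2),s['joints'].round(1),s['contact_force'].round(1),s['gripper_width'].round(4))
x0,y0,x1,y1,k=map(int,sys.argv[3:8]) if len(sys.argv)>3 else (0,0,512,384,1)
crop(n,x0,y0,x1,y1,k,n+'z')
E
python3 see.py w2 wrist 130 0 400 290 2
```

```text
Traceback (most recent call last):
  File "see.py", line 4, in <module>
    c=snap(cam,n); s=c['state']; print(s['time_s'],s['tcp_pos'].round(4),s['eef_rot'].round(2),s['joints'].round(1),s['contact_force'].round(1),s['gripper_width'].round(4))
                                                                                                                                                ^^^^^^^^^^^^^^^^^^^^^^^^
AttributeError: 'float' object has no attribute 'round'
```

```bash
sed -i "s/s\['gripper_width'\].round(4)/round(s['gripper_width'],4)/" see.py; python3 see.py w2 wrist 130 0 400 290 2
```

```text
3.0833 [ 0.5842 -0.0809  0.1369] [-8.996e+01 -3.000e-02 -9.869e+01] [ 11.1  17.9 -18.6   0.1 -53.5  70.2] [ 0.2 -0.1  0.9] 0.0876
```

View pics/w2z.png

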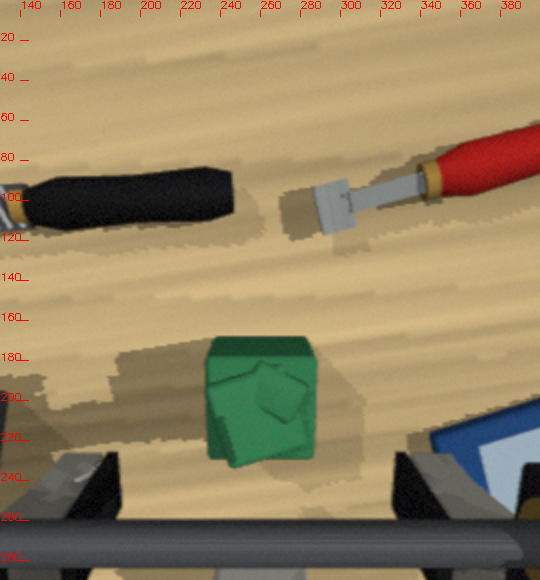

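```bash
python3 - <<'E'
from h import *
c=load('w2'); p=pix2w(c,[(233,178.5),(287.5,178.5),(287.5,229.5),(234,229.5)],.046); print(p.round(4),p.mean(0)); R=Ro.from_euler('xyz',c['state']['eef_rot'],degrees=True).as_matrix(); print((p-c['state']['tcp_pos'])@R)
# chisel/rasp
print(pix2w(c,[(130+232/2,192/2)],.012), pix2w(c,[(290,104)],.009))
E
```

```text
[[ 0.6099 -0.0625  0.046 ]
 [ 0.6026 -0.11    0.046 ]
 [ 0.554  -0.1041  0.046 ]
 [ 0.5616 -0.0548  0.046 ]] [ 0.58202471 -0.08284112  0.046     ]
[[-0.02212203  0.09088023  0.02258581]
 [ 0.02586824  0.09090296  0.0225432 ]
 [ 0.02739353  0.09086626 -0.02636231]
 [-0.02252633  0.09084262 -0.02630616]]
[[ 0.67761155 -0.08401291  0.012     ]] [[ 0.66447112 -0.12379991  0.009     ]]
```

jog_arm --pt "0 0.002 0.03 -0.002 0" --pt "0 0 0.035 0 0" --pt "0 0 0.03 0 0" --pt "0 0 0.014 0 0" --pt "0 0 0 0 0" --pt "1 0 0 0 0" --pt "1 0 0 0 0" --pt "1 0 0 0 0" --pt "1 0 0 0 0" --pt "1 0 0 0 0" --pt "1 0 0 0 0" --pt "1 0 0 0 0" --squeeze 25

```text
time_s: 4.13
tcp_pos: [0.5816, -0.0837, 0.0273]
eef_rot: [-89.9, 0.0, -98.8]
contact_force: [-1.4, 2.3, 4.8]
gripper_width: 0.0497
```

jog_arm --pt "1 0 -0.02 0 0" --pt "1 0 -0.03 0 0" --pt "1 0 -0.035 0 -4" --pt "1 0 -0.035 0 -5" --pt "1 0 0 0 -5" --pt "1 0 0 0 -5" --pt "1 0.0218 -0.01 -0.0327 0" --pt "1 0.0218 -0.01 -0.0327 0" --pt "1 0.0218 -0.01 -0.0327 0" --pt "1 0.0218 -0.01 -0.0327 0" --pt "1 0.0218 -0.01 -0.0327 0" --pt "1 0 0 0 0"

```text
time_s: 5.13
tcp_pos: [0.4347, -0.2227, 0.1978]
eef_rot: [-90.0, 0.0, -80.0]
contact_force: [0.0, 1.1, -4.3]
gripper_width: 0.05
```

jog_arm --pt "1 0 0 0 0" --pt "1 0 0 0 0"

```text
time_s: 5.3
tcp_pos: [0.439, -0.2201, 0.1964]
eef_rot: [-90.0, 0.0, -79.9]
contact_force: [0.8, 0.2, -3.7]
gripper_width: 0.0501
```

```bash
python3 see.py w3 wrist 80 0 480 290 2
```

```text
5.3 [ 0.439  -0.2201  0.1964] [-8.999e+01  2.000e-02 -7.991e+01] [ -3.7   5.4 -26.1  -0.  -58.5 103.8] [ 0.8  0.2 -3.7] 0.0501
```

View pics/w3z.png

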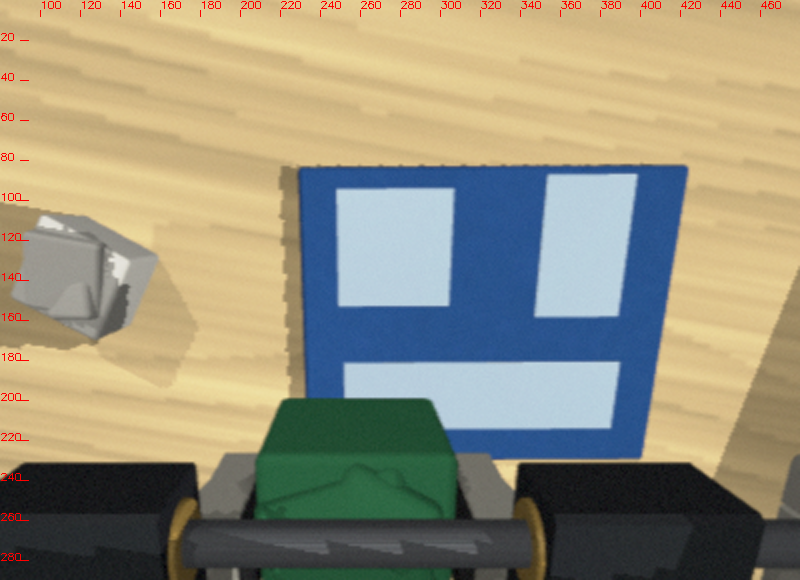

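```bash
cat > m3.py <<'E'
from fit import *
W=load('w3')
F=np.array([(78,88,12),(78,22,12),(12,22,12),(12,88,12),(85,-30,12),(85,-80,12),(5,-80,12),(5,-30,12),(-23,-85,12),(-67,-85,12),(-23,85,12),(90,110,12),(90,-110,12),(-90,-110,12)])/1000
uv=[(80+(a+.5)/2-.5,(b+.5)/2-.5) for a,b in [(336,189),(454,188),(449,306),(338,306),(547,175),(637,174),(619,317),(534,317),(620,362),(611,429),(344,363),(300,168),(687,165),(641,458)]]
q,f=fitpts([(W,list(range(14)),uv)],F,(.47,-.29,.17)); print(q[:2].round(4),np.degrees(q[2]).round(2),np.abs(f).max())
T=tf(*q,[(.045,.055,.012),(.045,-.055,.012),(-.045,0,.012)]); print(T.round(4))
s=W['state']; R=Ro.from_euler('xyz',s['eef_rot'],degrees=True).as_matrix(); print(((T-s['tcp_pos'])@R).round(4))
b=pix2w(W,[(80+284/2,399/2),(80+430/2,399/2)],s['tcp_pos'][2]-.0275); print('stone far bottom edge',((b-s['tcp_pos'])@R).round(4))
E
python3 m3.py
```

```text
[ 0.4721 -0.293 ] 10.39 1.9891203749672286
[[ 0.5064 -0.2307  0.012 ]
 [ 0.5263 -0.3389  0.012 ]
 [ 0.4278 -0.3011  0.012 ]]
[[ 0.0223  0.1844  0.0645]
 [ 0.1323  0.1844  0.0651]
 [ 0.0778  0.1844 -0.0252]]
stone far bottom edge [[-0.0237  0.0275  0.024 ]
 [ 0.0241  0.0275  0.0239]]
```

jog_arm --pt "1 0.011 0 0.032 0" --pt "1 0.0113 0.01 0.033 0" --pt "1 0 0.03 0 0" --pt "1 0 0.035 0 0" --pt "1 0 0.035 0 0" --pt "1 0 0.025 0 0" --pt "1 0 0.013 0 0" --pt "1 0 0.005 0 0" --pt "1 0 0 0 0" --pt "1 0 0 0 0"

```text
time_s: 6.18
tcp_pos: [0.5081, -0.2301, 0.0437]
eef_rot: [-90.0, -0.0, -79.8]
contact_force: [0.4, -0.2, -1.8]
gripper_width: 0.0502
```

```bash
python3 see.py w4 wrist 80 0 480 290 2;python3 see.py d4 side 200 90 400 240 4
```

```text
6.1833 [ 0.5081 -0.2301  0.0437] [-9.001e+01 -1.000e-02 -7.977e+01] [ -4.2  21.9 -27.9   0.  -40.2 104.5] [ 0.4 -0.2 -1.8] 0.0502
6.2333 [ 0.5084 -0.2303  0.0443] [-8.994e+01 -3.000e-02 -7.979e+01] [ -4.3  21.9 -27.9   0.  -40.2 104.5] [-0.1  0.3 -4.1] 0.0498
```

View pics/w4z.png

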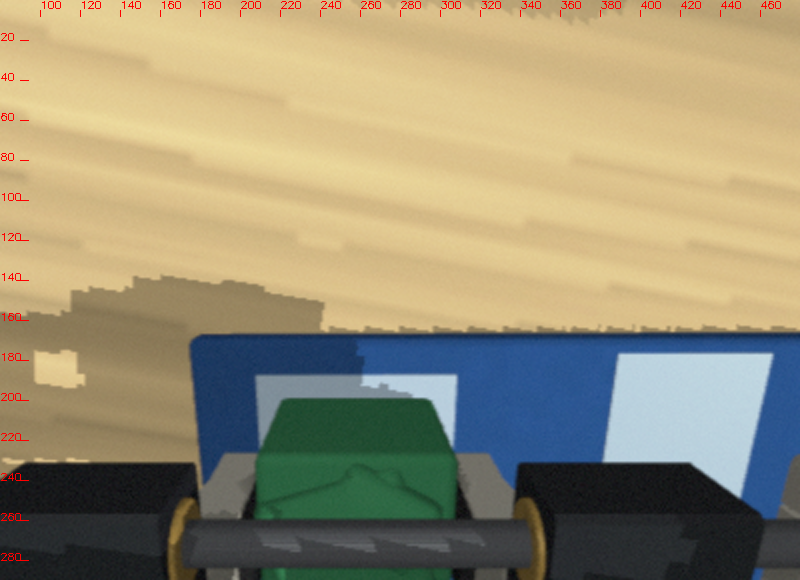

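View pics/d4z.png

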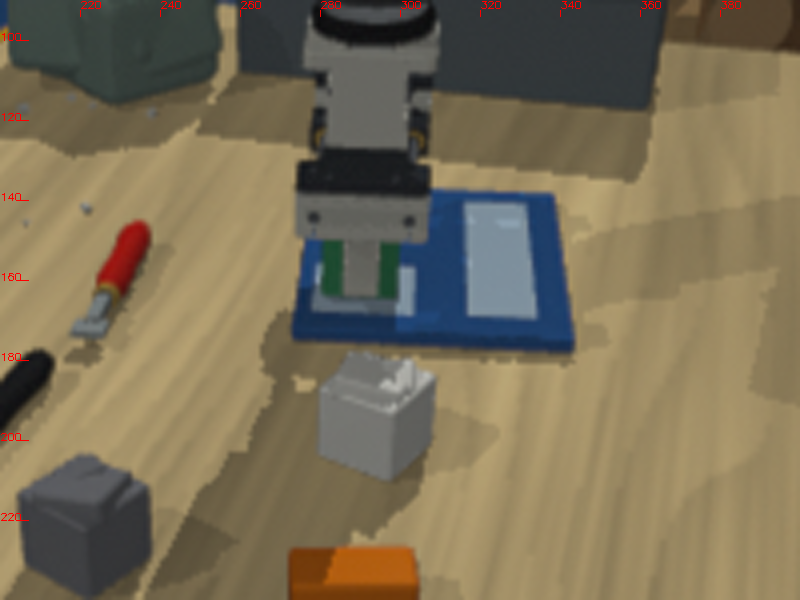

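jog_arm --pt "1 0 0.003 -0.001 0" --pt "1 0 0.002 0 0" --pt "1 0 0 0 0" --pt "1 0 0 0 0"

```text
time_s: 6.62
tcp_pos: [0.5067, -0.2308, 0.0392]
eef_rot: [-89.9, -0.0, -79.8]
contact_force: [-0.3, 1.2, 0.9]
gripper_width: 0.0499
```

jog_arm --pt "0 0 0 0 0" --pt "0 0 0 0 0" --pt "0 0 0 0 0" --pt "0 0 -0.02 0 0" --pt "0 0 -0.04 0 0" --pt "0 0 -0.04 0 0" --pt "0 0 -0.04 0 0" --pt "0 -0.016 0 0.0356 7" --pt "0 0 0 0 7" --pt "0 0 0 0 7" --pt "0 0 0 0 7" --pt "0 0 0 0 0"

```text
time_s: 7.62
tcp_pos: [0.5385, -0.2086, 0.1786]
eef_rot: [-90.0, 0.0, -108.2]
contact_force: [-0.2, -0.1, 0.1]
gripper_width: 0.0875
```

```bash
cat > rel.py <<'E'
# usage: rel.py x y [z] : displacement from current in tool axes
from h import *
import sys
s=r.get_state(); R=Ro.from_euler('xyz',s['eef_rot'],degrees=True).as_matrix()
t=np.array([float(a) for a in sys.argv[1:4]]) ; print(s['tcp_pos'].round(4),s['eef_rot'].round(1),((t-s['tcp_pos'])@R).round(4),s['gripper_width'],s['contact_force'].round(1))
E
python3 rel.py .668 -.12 .18; python3 see.py w5 wrist
```

```text
[ 0.5385 -0.2086  0.1786] [ -90.     0.  -108.2] [-0.1245 -0.0014  0.0954] 0.08754599390481281 [-0.2 -0.1  0.1]
7.6167 [ 0.5385 -0.2086  0.1786] [ -89.99    0.   -108.16] [ -1.8  14.5 -17.2   0.  -58.3  73.6] [-0.2 -0.1  0.1] 0.0875
```

View pics/w5.png

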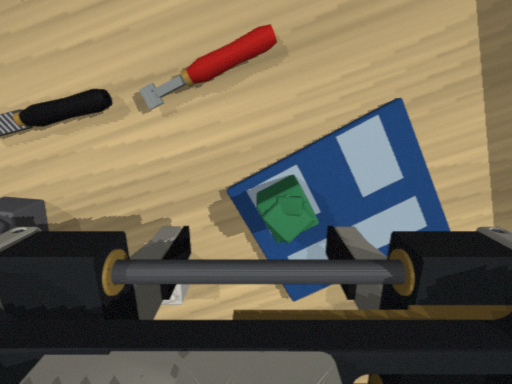

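```bash
python3 - <<'E'
from h import *
crop('w5',130,10,330,140,4,'w5a'); crop('w5',220,90,360,260,4,'w5b')
E
```

```text
(no output)
```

View pics/w5a.png

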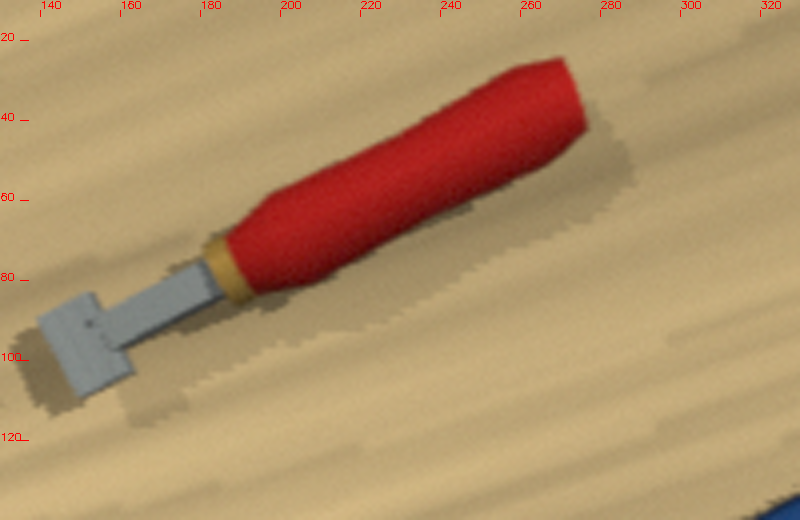

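View pics/w5b.png

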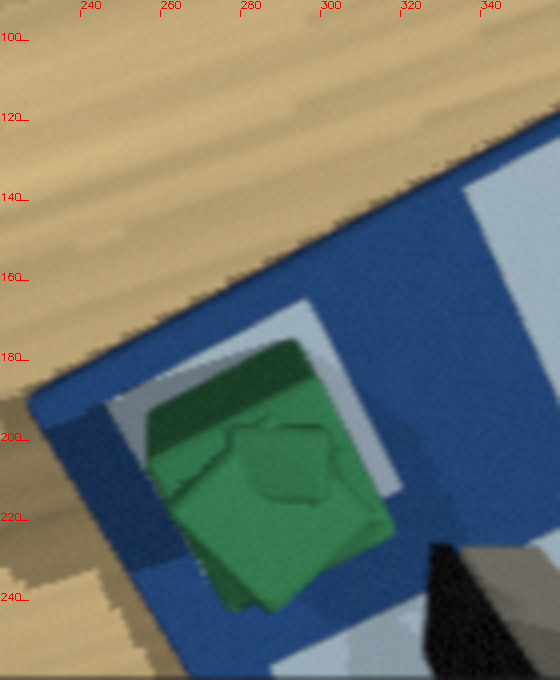

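```bash
cat > m5.py <<'E'
from fit import *
W=load('w5')
o=lambda x,y,l,k=4:[(x+(a+.5)/k-.5,y+(b+.5)/k-.5) for a,b in l]
p=pix2w(W,o(220,90,[(150,410),(295,340),(232,610),(105,402),(306,298),(402,488)]),.012)[:,:2]
a=np.radians(10.39); B=(p-[.4721,-.293])@np.array([[np.cos(a),-np.sin(a)],[np.sin(a),np.cos(a)]]); print(B.round(4))
q,f=fitpts([(W,[0,1],o(130,10,[(575,93),(59,357)]))],[(-.075,0,.012),(.075,0,.006)],(.66,-.2,1.6)); print(q,np.degrees(q[2]),f.round(2))
E
python3 m5.py; python3 rel.py .668 -.2 .18
```

```text
[[0.0701 0.0781]
 [0.0685 0.0308]
 [0.0002 0.0869]
 [0.0786 0.0886]
 [0.0781 0.0225]
 [0.0118 0.0228]]
[ 0.67300438 -0.19548489  1.67403447] 95.91510976268496 [-1.32  0.51  1.44 -0.77]
[ 0.5384 -0.2086  0.1786] [ -90.    -0.  -107.7] [-0.0477 -0.0014  0.1208] 0.08768920059839025 [-0.4  0.6 -0.4]
```

jog_arm --pt "0 -0.0128 0 0.0307 0" --pt "0 -0.0128 0 0.0307 0" --pt "0 -0.0129 0 0.0307 0" --pt "0 -0.0129 0 0.0307 0" --pt "0 0 0 0 7" --pt "0 0 0 0 7" --pt "0 0 0 0 7" --pt "0 0 0 0 7" --pt "0 0 0 0 7" --pt "0 0 0 0 7" --pt "0 0 0 0 7" --pt "0 0 0 0 7"

```text
time_s: 8.67
tcp_pos: [0.6709, -0.1975, 0.1783]
eef_rot: [-90.0, -0.0, -163.9]
contact_force: [-0.2, -0.1, -0.1]
gripper_width: 0.0876
```

jog_arm --pt "0 0 0.03 0 7" --pt "0 0 0.02 0 3" --pt "0 0 0 0 0" --pt "0 0 0 0 0"

```text
time_s: 9.0
tcp_pos: [0.6704, -0.1976, 0.1276]
eef_rot: [-90.0, -0.2, -173.6]
contact_force: [-0.4, 0.2, 1.2]
gripper_width: 0.0879
```

```bash
python3 see.py w6 wrist 130 0 400 290 2
```

```text
9.0 [ 0.6704 -0.1976  0.1276] [-9.0010e+01 -1.7000e-01 -1.7355e+02] [ -0.5  27.7  -4.2   0.  -58.3   6.9] [-0.4  0.2  1.2] 0.0879
```

View pics/w6z.png

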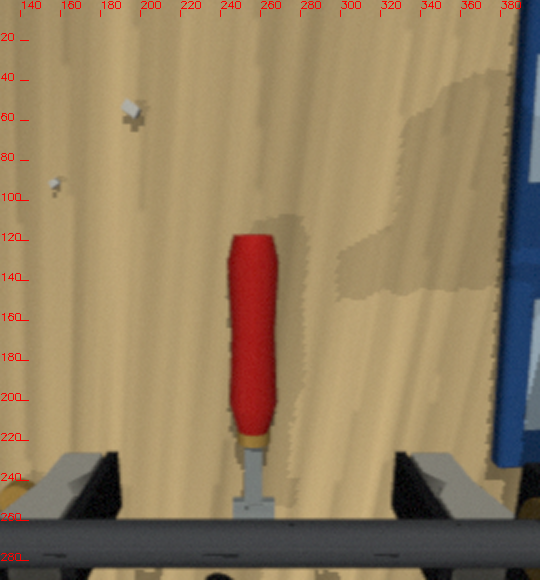

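```bash
python3 - <<'E'
from h import *
c=load('w6'); p=pix2w(c,[(130+254/2,235/2),(130+253/2,435/2),(130+253/2,448/2),(130+253/2,500/2)],.012); R=Ro.from_euler('xyz',c['state']['eef_rot'],degrees=True).as_matrix(); print(p.round(4),((p-c['state']['tcp_pos'])@R).round(4))
E
```

```text
[[ 0.6793 -0.2705  0.012 ]
 [ 0.669  -0.173   0.012 ]
 [ 0.6682 -0.1659  0.012 ]
 [ 0.6649 -0.1363  0.012 ]] [[-0.0011  0.1156  0.0735]
 [-0.0017  0.1156 -0.0246]
 [-0.0017  0.1156 -0.0317]
 [-0.0018  0.1156 -0.0615]]
```

jog_arm --pt "0 -0.0015 0.03 -0.002 0" --pt "0 0 0.035 0 0" --pt "0 0 0.025 0 0" --pt "0 0 0.01 0 0" --pt "0 0 0.0045 0 0" --pt "0 0 0 0 0" --pt "0 0 0 0 0" --pt "1 0 0 0 0" --pt "1 0 0 0 0" --pt "1 0 0 0 0" --pt "1 0 0 0 0" --pt "1 0 0 0 0" --squeeze 20

```text
time_s: 10.05
tcp_pos: [0.6726, -0.1952, 0.0246]
eef_rot: [-90.0, 0.0, -173.8]
contact_force: [-0.6, -0.1, 0.6]
gripper_width: 0.06
```

jog_arm --pt "1 0 0 0 0" --pt "1 0 0 0 0" --pt "1 0 0 0 0"

```text
time_s: 10.3
tcp_pos: [0.6724, -0.1952, 0.024]
eef_rot: [-90.0, -0.0, -173.8]
contact_force: [-0.2, 0.1, 0.9]
gripper_width: 0.0399
```

jog_arm --pt "1 0 0 0 0" --pt "1 0 0 0 0" --pt "1 0 0 0 0" --pt "1 0 0 0 0"

```text
time_s: 10.63
tcp_pos: [0.6723, -0.1952, 0.0239]
eef_rot: [-90.0, -0.0, -173.8]
contact_force: [-0.1, -0.0, -0.7]
gripper_width: 0.0235
```

jog_arm --pt "1 0 -0.02 0 0" --pt "1 0 -0.035 0 0" --pt "1 0 -0.035 0 -2.2" --pt "1 0 -0.03 0 -2" --pt "1 0.0371 0 0.0086 0" --pt "1 0.0371 0 0.0086 0" --pt "1 0.0371 0 0.0086 0" --pt "1 0.0371 0 0.0086 0" --pt "1 0.0371 0 0.0086 0" --pt "1 0.0371 0 0.0086 0" --pt "1 0.037 0 0.0086 0" --pt "1 0 0 0 0"

```text
time_s: 11.63
tcp_pos: [0.4216, -0.3018, 0.1438]
eef_rot: [-90.1, -0.1, -169.8]
contact_force: [-0.8, 0.4, -1.9]
gripper_width: 0.0237
```

jog_arm --pt "1 0 0 0 0" --pt "1 0 0 0 0"

```text
time_s: 11.8
tcp_pos: [0.428, -0.3014, 0.1445]
eef_rot: [-90.0, 0.1, -169.7]
contact_force: [0.0, 0.4, -0.6]
gripper_width: 0.0238
```

```bash
python3 see.py w7 wrist 80 0 480 290 2; python3 rel.py .4278 -.3011 .036
```

```text
11.8 [ 0.428  -0.3014  0.1445] [-8.9970e+01  5.0000e-02 -1.6968e+02] [-13.7  11.6 -26.3   0.  -52.1  24. ] [ 0.   0.4 -0.6] 0.0238
[ 0.4285 -0.3011  0.1443] [ -90.     0.  -169.6] [ 0.0008  0.1083 -0.0002] 0.023830188398344627 [ 0.3 -1.1 -0.5]
```

View pics/w7z.png

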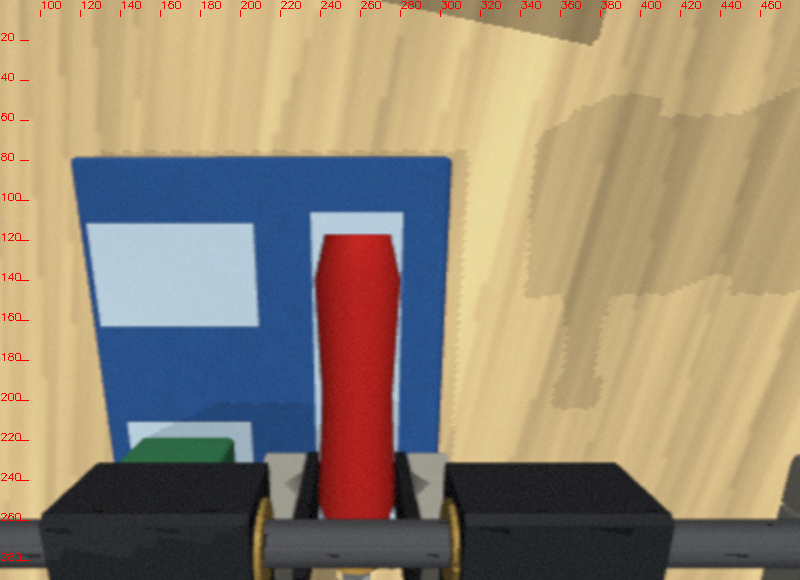

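```bash
python3 - <<'E'
from h import *
c=load('w7'); s=c['state'];R=Ro.from_euler('xyz',s['eef_rot'],degrees=True).as_matrix()
f=lambda uv,z:print(((pix2w(c,[(80+uv[0]/2,uv[1]/2)],z)-s['tcp_pos'])@R).round(4))
f((357,235),s['tcp_pos'][2]-.012); f((310,213),.012); f((403,212),.012);f((450,157),.012);f((72,157),.012);f((315,420),.012);f((400,420),.012);f((440,450),.012)
E
```

```text
[[0.0002 0.012  0.0756]]
[[-0.0223  0.1325  0.0834]]
[[0.0225 0.1325 0.0838]]
[[0.0438 0.1325 0.1082]]
[[-0.1331  0.1327  0.1084]]
[[-0.0223  0.1325 -0.0227]]
[[ 0.0235  0.1324 -0.0227]]
[[ 0.0458  0.1324 -0.0402]]
```

jog_arm --pt "1 0 0.025 -0.002 0" --pt "1 0 0.03 0 0" --pt "1 0 0.025 0 0" --pt "1 0 0.015 0 0" --pt "1 0 0.007 0 0" --pt "1 0 0.004 0 0" --pt "1 0 0.0025 0 0" --pt "1 0 0 0 0" --pt "1 0 0 0 0" --pt "1 0 0 0 0"

```text
time_s: 12.68
tcp_pos: [0.4284, -0.2992, 0.0364]
eef_rot: [-90.0, 0.1, -169.6]
contact_force: [-0.0, -0.5, -1.2]
gripper_width: 0.0238
```

jog_arm --pt "1 0 0.0005 0 0" --pt "1 0 0 0 0" --pt "0 0 0 0 0" --pt "0 0 0 0 0" --pt "0 0 0 0 0" --pt "0 0 -0.01 0 0" --pt "0 0 -0.03 0 0" --pt "0 0 -0.04 0 0" --pt "0 0 -0.04 0 0" --pt "0 0 -0.03 0 0" --pt "0 0 0 0 0"

```text
time_s: 13.6
tcp_pos: [0.4306, -0.3007, 0.1928]
eef_rot: [-89.6, 0.5, -169.6]
contact_force: [0.6, 0.1, -0.7]
gripper_width: 0.0781
```

```bash
python3 see.py w8 wrist 80 0 480 290 2; python3 rel.py .4451 .0786 .18;python3 see.py s8 scene 120 90 320 240 4
```

```text
13.6 [ 0.4306 -0.3007  0.1928] [ -89.63    0.54 -169.57] [-13.4   8.5 -23.    0.1 -57.8  23.8] [ 0.6  0.1 -0.7] 0.0781
[ 0.4294 -0.2999  0.1897] [ -89.8    0.4 -169.6] [-0.0836  0.0089 -0.3695] 0.08224580280894979 [-0.4  0.1 -1. ]
13.65 [ 0.4294 -0.2999  0.1897] [ -89.78    0.4  -169.62] [-13.4   8.7 -23.2   0.1 -57.7  23.8] [-0.4  0.1 -1. ] 0.0822
```

View pics/w8z.png

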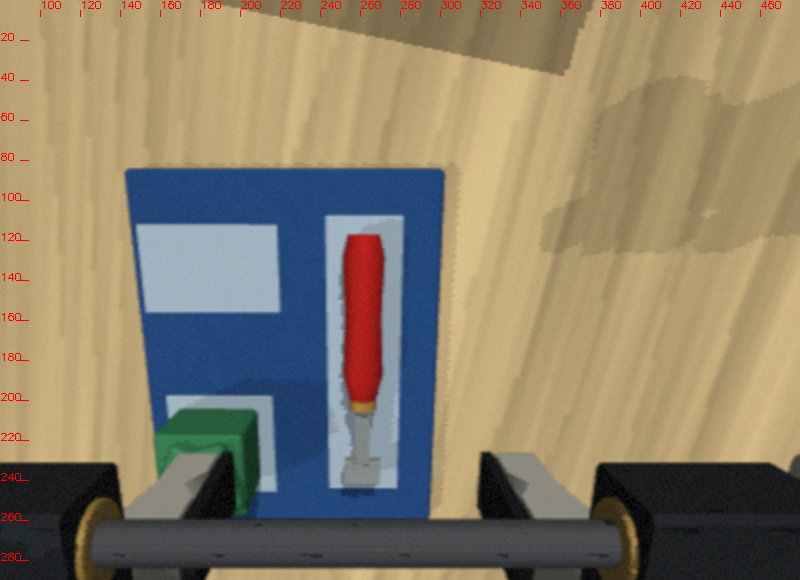

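View pics/s8z.png

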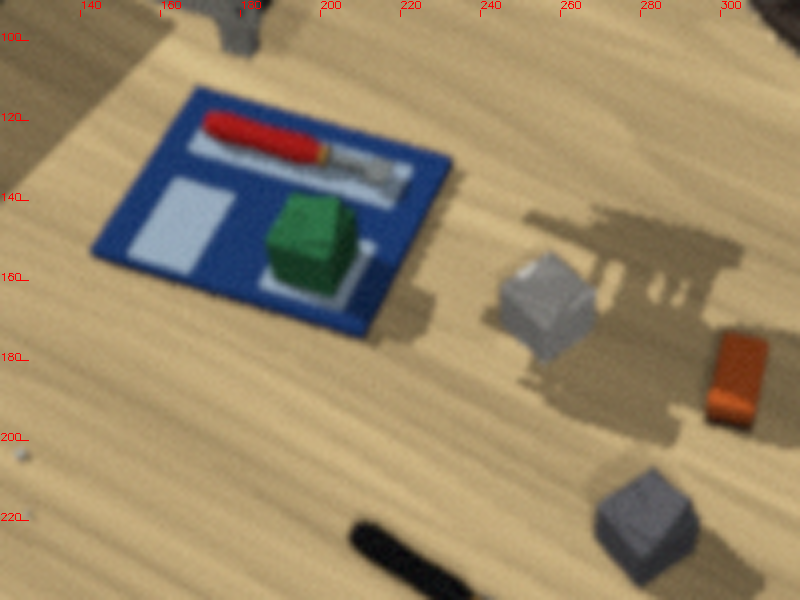

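jog_arm --pt "0 -0.0068 0 -0.0369 0" --pt "0 -0.0068 0 -0.0369 0" --pt "0 -0.0068 0 -0.0369 0" --pt "0 -0.0068 0 -0.0369 0" --pt "0 -0.0068 0 -0.0369 0" --pt "0 -0.0068 0 -0.0369 0" --pt "0 -0.0068 0 -0.0369 0" --pt "0 -0.0068 0 -0.0369 0" --pt "0 -0.0068 0 -0.0369 0" --pt "0 -0.0068 0 -0.0369 0" --pt "0 0 0 0 -7" --pt "0 0 0 0 -7"

```text
time_s: 14.7
tcp_pos: [0.4272, 0.0779, 0.1842]
eef_rot: [-90.0, -0.1, -155.2]
contact_force: [0.1, -0.1, -0.3]
gripper_width: 0.0874
```

jog_arm --pt "0 0 0 0 -7" --pt "0 0 0 0 -7" --pt "0 0 0 0 -7" --pt "0 0 0 0 -7" --pt "0 0 0 0 -7" --pt "0 0 0 0 -7" --pt "0 0 0 0 -7" --pt "0 0 0 0 -7" --pt "0 0 0 0 -7" --pt "0 0 0 0 -7" --pt "0 0 0 0 -7" --pt "0 0 0 0 -5.6"

```text
time_s: 15.7
tcp_pos: [0.4272, 0.0755, 0.1841]
eef_rot: [-90.1, -0.0, -72.7]
contact_force: [0.2, 1.0, -0.2]
gripper_width: 0.0876
```

jog_arm --pt "0 0 0.02 0 0" --pt "0 0 0 0 0" --pt "0 0 0 0 0"

```text
time_s: 15.95
tcp_pos: [0.4269, 0.0753, 0.164]
eef_rot: [-90.2, -0.1, -73.1]
contact_force: [0.2, 0.3, 0.1]
gripper_width: 0.0875
```

```bash
python3 see.py w9 wrist 80 0 480 290 2; python3 rel.py .4451 .0786 .024
```

```text
15.95 [0.4269 0.0753 0.164 ] [-9.022e+01 -6.000e-02 -7.310e+01] [ 36.3   1.8 -34.9  -0.  -53.5  70.7] [0.2 0.3 0.1] 0.0875
[0.4275 0.0756 0.1647] [-90.1  -0.  -73.1] [0.0022 0.1407 0.018 ] 0.08761643044935312 [ 0.3 -0.6 -0.4]
```

View pics/w9z.png

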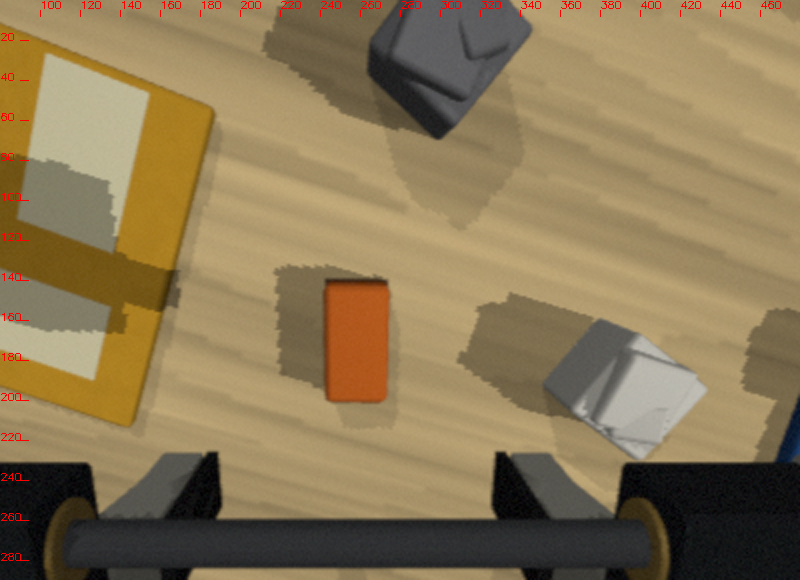

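```bash
python3 - <<'E'
from h import *
c=load('w9'); s=c['state'];R=Ro.from_euler('xyz',s['eef_rot'],degrees=True).as_matrix()
p=pix2w(c,[(80+a/2,b/2) for a,b in [(324.5,285),(388,285),(387,402),(325,402)]],.028); q=(p-s['tcp_pos'])@R; print(q.round(4),q.mean(0)); print(p.mean(0))
print(pix2w(c,[(80+a/2,b/2) for a,b in [(324.5,280),(388,280)]],0.0))
# yellow
print(pix2w(c,[(80+a/2,b/2) for a,b in [(214,106),(131,426)]],.012))
E
```

```text
[[-0.0159  0.1358  0.0491]
 [ 0.0162  0.1358  0.049 ]
 [ 0.0168  0.136  -0.0134]
 [-0.0167  0.136  -0.0134]] [1.06834526e-04 1.35900990e-01 1.78393237e-02]
[0.44350815 0.08009113 0.028     ]
[[0.46792127 0.10577323 0.        ]
 [0.47814754 0.07201736 0.        ]]
[[0.5341662  0.17996689 0.012     ]
 [0.35673257 0.18981266 0.012     ]]
```

jog_arm --pt "0 0 0.01 0.009 0" --pt "0 0 0.03 0.009 0" --pt "0 0 0.035 0 0" --pt "0 0 0.035 0 0" --pt "0 0 0.02 0 0" --pt "0 0 0.008 0 0" --pt "0 0 0.004 0 0" --pt "0 0 0 0 0" --pt "1 0 0 0 0" --pt "1 0 0 0 0" --pt "1 0 0 0 0" --pt "1 0 0 0 0" --squeeze 15

```text
time_s: 17.0
tcp_pos: [0.4458, 0.0817, 0.024]
eef_rot: [-89.9, 0.0, -73.0]
contact_force: [-0.3, -0.3, 0.7]
gripper_width: 0.0661
```

jog_arm --pt "1 0 0 0 0" --pt "1 0 0 0 0" --pt "1 0 0 0 0" --pt "1 0 0 0 0" --pt "1 0 0 0 0" --pt "1 0 0 0 0"

```text
time_s: 17.5
tcp_pos: [0.4452, 0.0813, 0.0231]
eef_rot: [-90.0, -0.0, -73.0]
contact_force: [0.4, -0.6, 1.5]
gripper_width: 0.0341
```

```bash
python3 rel.py .5263 -.3389 .2
```

```text
[0.4452 0.0813 0.0231] [-90.  -0. -73.] [ 0.4256 -0.1769 -0.0451] 0.03408218066039736 [ 0.4 -0.6  1.5]
```

jog_arm --pt "1 0 -0.02 0 0" --pt "1 0 -0.04 0 0" --pt "1 0 -0.04 0 3.3" --pt "1 0 -0.04 0 3.3" --pt "1 0.0389 0 -0.0042 0" --pt "1 0.0389 0 -0.0042 0" --pt "1 0.0389 0 -0.0042 0" --pt "1 0.0389 0 -0.0042 0" --pt "1 0.0389 0 -0.0042 0" --pt "1 0.0389 0 -0.0042 0" --pt "1 0.0389 0 -0.0042 0" --pt "1 0.0389 0 -0.0042 0"

```text
time_s: 18.5
tcp_pos: [0.4677, -0.2328, 0.163]
eef_rot: [-90.0, 0.0, -79.6]
contact_force: [1.3, 0.9, -0.6]
gripper_width: 0.0337
```

jog_arm --pt "1 0.0389 0 -0.0042 0" --pt "1 0.0389 0 -0.0042 0" --pt "1 0.0389 0 -0.0042 0" --pt "1 0 0 0 0" --pt "1 0 0 0 0" --pt "1 0 0 0 0"

```text
time_s: 19.0
tcp_pos: [0.476, -0.3478, 0.1623]
eef_rot: [-90.1, 0.1, -79.7]
contact_force: [-0.4, 1.2, -1.5]
gripper_width: 0.0341
```

```bash
python3 see.py w10 wrist 80 0 480 290 2; python3 rel.py .5263 -.3389 .0351
```

```text
19.0 [ 0.476  -0.3478  0.1623] [-9.007e+01  6.000e-02 -7.972e+01] [-17.2  16.5 -16.8  -0.  -56.8 117.5] [-0.4  1.2 -1.5] 0.0341
[ 0.4763 -0.3473  0.1626] [-90.    0.  -79.6] [0.0008 0.1275 0.0508] 0.03388546363538768 [ 0.4 -0.1 -0.5]
```

View pics/w10z.png

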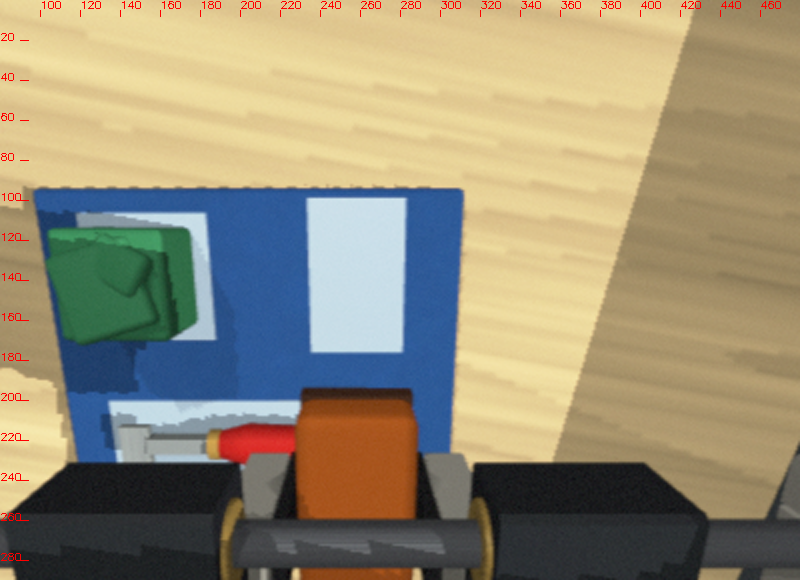

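```bash
python3 - <<'E'
from h import *
c=load('w10'); s=c['state'];R=Ro.from_euler('xyz',s['eef_rot'],degrees=True).as_matrix()
f=lambda L,z:((pix2w(c,[(80+a/2,b/2) for a,b in L],z)-s['tcp_pos'])@R).round(4)
q=f([(307,198),(407,198),(403,352),(311,352)],.012); print(q,q.mean(0)); print(f([(302,389),(412,389)],s['tcp_pos'][2]-.0231))
print(f([(213,340),(206,212)],.012), f([(196,320)],.024))
E
```

```text
[[-0.0249  0.1502  0.0912]
 [ 0.026   0.1502  0.0912]
 [ 0.026   0.1503  0.0109]
 [-0.0248  0.1503  0.0109]] [0.000575 0.15025  0.05105 ]
[[-0.0172  0.0231  0.0288]
 [ 0.0176  0.023   0.0287]]
[[-0.0784  0.1504  0.0177]
 [-0.0768  0.1503  0.0845]] [[-0.0832  0.1384  0.0309]]
```

jog_arm --pt "1 0.0005 0 0.027 0" --pt "1 0 0.005 0.027 0" --pt "1 0 0.03 0 0" --pt "1 0 0.035 0 0" --pt "1 0 0.03 0 0" --pt "1 0 0.015 0 0" --pt "1 0 0.008 0 0" --pt "1 0 0.0035 0 0" --pt "1 0 0 0 0" --pt "1 0 0 0 0" --pt "1 0 0 0 0"

```text
time_s: 19.97
tcp_pos: [0.531, -0.3388, 0.0383]
eef_rot: [-89.9, -0.1, -79.6]
contact_force: [0.1, -0.1, -0.2]
gripper_width: 0.034
```

```bash
python3 see.py w11 wrist 80 0 480 290 2; python3 rel.py .5263 -.3389 .0351
```

```text
19.9667 [ 0.531  -0.3388  0.0383] [-8.987e+01 -8.000e-02 -7.961e+01] [-14.8  27.6 -18.7   0.  -43.6 115.2] [ 0.1 -0.1 -0.2] 0.034
[ 0.5309 -0.3389  0.0382] [-89.9  -0.1 -79.6] [-0.0008  0.003  -0.0045] 0.03390423465043531 [ 0.7  0.1 -1.4]
```

View pics/w11z.png

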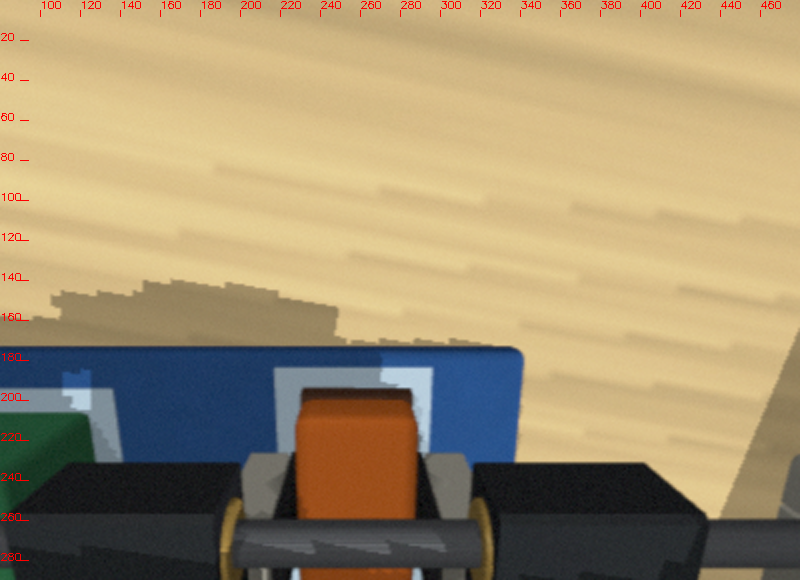

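jog_arm --pt "1 -0.001 0.0015 0 0" --pt "1 0 0.0015 0 0" --pt "1 0 0.0005 0 0" --pt "1 0 0 0 0" --pt "1 0 0 0 0"

```text
time_s: 20.43
tcp_pos: [0.5303, -0.3378, 0.0348]
eef_rot: [-89.9, -0.1, -79.6]
contact_force: [-2.7, 3.1, 10.8]
gripper_width: 0.0337
```

jog_arm --pt "1 0 -0.0005 0 0" --pt "0 0 0 0 0" --pt "0 0 0 0 0" --pt "0 0 0 0 0" --pt "0 0 -0.01 0 0" --pt "0 0 -0.03 0 0" --pt "0 0 -0.04 0 0" --pt "0 0 -0.04 0 0" --pt "0 0 -0.03 -0.04 0" --pt "0 0 -0.01 -0.04 0" --pt "0 0 0 -0.02 0" --pt "0 0 0 0 0"

```text
time_s: 21.43
tcp_pos: [0.4346, -0.3548, 0.1908]
eef_rot: [-89.9, -0.0, -79.8]
contact_force: [-0.3, 0.3, -1.6]
gripper_width: 0.0873
```

jog_arm --pt "0 0 0 0 0" --pt "0 0 0 0 0"

```text
time_s: 21.6
tcp_pos: [0.4383, -0.3547, 0.1892]
eef_rot: [-90.0, -0.0, -79.7]
contact_force: [-0.3, 0.1, -0.5]
gripper_width: 0.0877
```

```bash
python3 see.py w12 wrist 80 0 480 290 2; python3 rel.py .4618 -.0629 .2
```

```text
21.6 [ 0.4383 -0.3547  0.1892] [-8.996e+01 -3.000e-02 -7.965e+01] [-19.1  12.6 -18.2   0.  -59.1 119.4] [-0.3  0.1 -0.5] 0.0877
[ 0.4385 -0.3545  0.1887] [-90.   -0.  -79.6] [-0.2827 -0.0113  0.0754] 0.08748555238186739 [-0.3 -0.5  0.2]
```

View pics/w12z.png

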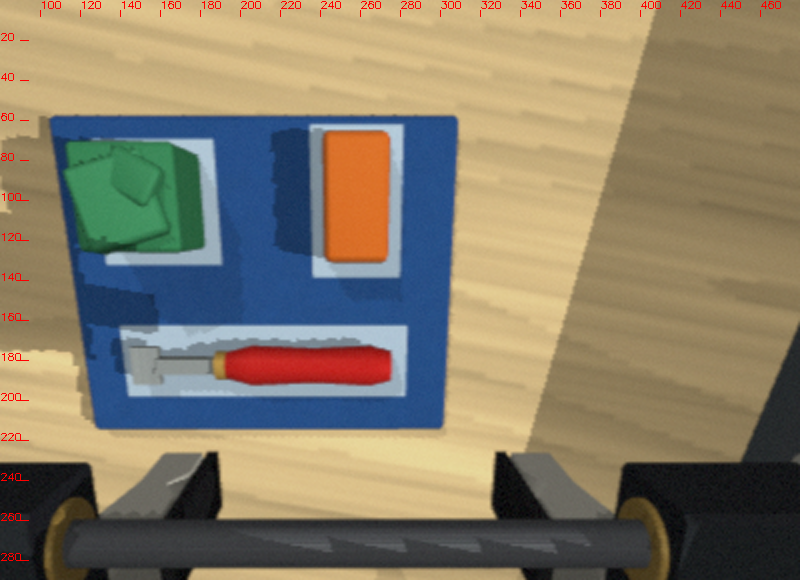

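jog_arm --pt "0 -0.0353 0 0.0044 0" --pt "0 -0.0353 0 0.0044 0" --pt "0 -0.0353 0 0.0044 0" --pt "0 -0.0353 0 0.0044 0" --pt "0 -0.0353 0 0.0044 0" --pt "0 -0.0353 0 0.0044 0" --pt "0 -0.0353 0 0.0044 0" --pt "0 -0.0353 0 0.0044 0" --pt "0 0 0.01 0 7" --pt "0 0 0.01 0 7" --pt "0 0 0.01 0 7" --pt "0 0 0 0 7"

```text
time_s: 22.65
tcp_pos: [0.4214, -0.0694, 0.1567]
eef_rot: [-90.2, -0.1, -107.9]
contact_force: [-0.6, -0.6, -0.7]
gripper_width: 0.0876
```

jog_arm --pt "0 0 0 0 1.4" --pt "0 0 0 0 0" --pt "0 0 0 0 0"

```text
time_s: 22.9
tcp_pos: [0.4223, -0.0701, 0.1587]
eef_rot: [-90.0, -0.0, -108.8]
contact_force: [0.6, 0.2, 0.6]
gripper_width: 0.0876
```

```bash
python3 see.py w13 wrist 80 0 480 290 2; python3 rel.py .4618 -.0629 .028
```

```text
22.9 [ 0.4223 -0.0701  0.1587] [-9.0000e+01 -1.0000e-02 -1.0881e+02] [ 17.2   1.4 -36.1   0.  -52.5  54. ] [0.6 0.2 0.6] 0.0876
[ 0.4222 -0.0702  0.1587] [ -90.     0.  -108.8] [-0.0197  0.1307  0.0351] 0.0874499932433825 [-0.2  0.1 -0.1]
```

View pics/w13z.png

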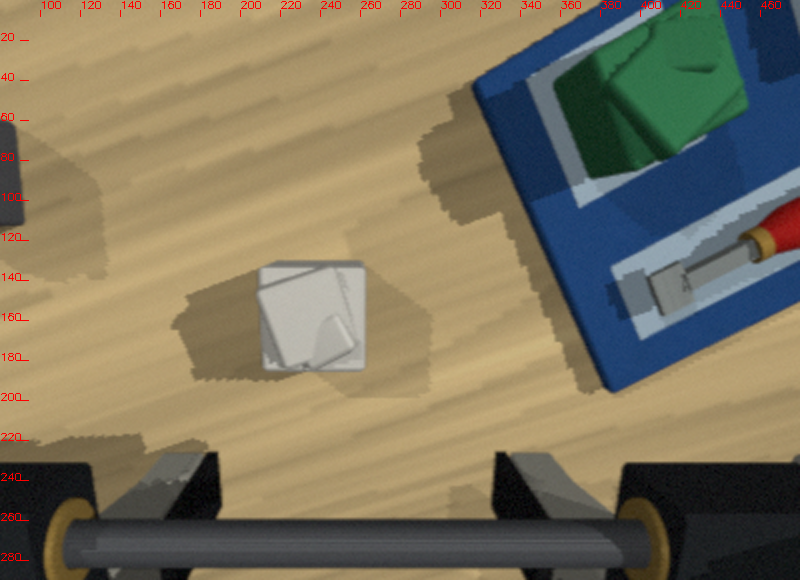

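```bash
python3 - <<'E'
from h import *
c=load('w13'); s=c['state'];R=Ro.from_euler('xyz',s['eef_rot'],degrees=True).as_matrix()
f=lambda L,z:((pix2w(c,[(80+a/2,b/2) for a,b in L],z)-s['tcp_pos'])@R).round(4)
q=f([(261,266),(365,265.5),(365,370),(262.5,370)],.046); print(q,q.mean(0))
E
```

```text
[[-0.0437  0.1127  0.0601]
 [ 0.004   0.1127  0.0603]
 [ 0.0042  0.1127  0.0107]
 [-0.0455  0.1127  0.0108]] [-0.02025   0.1127    0.035475]
```

jog_arm --pt "0 -0.01 0 0.0175 0" --pt "0 -0.01 0.01 0.0175 0" --pt "0 0 0.035 0 0" --pt "0 0 0.035 0 0" --pt "0 0 0.03 0 0" --pt "0 0 0.015 0 0" --pt "0 0 0.006 0 0" --pt "0 0 0 0 0" --pt "1 0 0 0 0" --pt "1 0 0 0 0" --pt "1 0 0 0 0" --pt "1 0 0 0 0" --squeeze 25

```text
time_s: 23.95
tcp_pos: [0.4622, -0.0626, 0.0287]
eef_rot: [-89.9, 0.1, -109.0]
contact_force: [0.2, 0.5, 0.5]
gripper_width: 0.0669
```

jog_arm --pt "1 0 0 0 0" --pt "1 0 0 0 0" --pt "1 0 0 0 0" --pt "1 0 0 0 0"

```text
time_s: 24.28
tcp_pos: [0.4618, -0.0627, 0.028]
eef_rot: [-90.0, 0.0, -109.0]
contact_force: [-1.4, 2.0, 6.8]
gripper_width: 0.05
```

```bash
python3 rel.py .4996 .3508 .2
```

```text
[ 0.4618 -0.0627  0.028 ] [ -90.    0. -109.] [-0.4033 -0.1719 -0.099 ] 0.04996441004731277 [-1.4  2.   6.8]
```

jog_arm --pt "1 0 -0.02 0 0" --pt "1 0 -0.035 0 -2" --pt "1 0 -0.04 0 -7" --pt "1 0 -0.04 0 -7" --pt "1 -0.0377 -0.01 -0.0049 0" --pt "1 -0.0377 0 -0.0049 0" --pt "1 -0.0377 0 -0.0049 0" --pt "1 -0.0377 0 -0.0049 0" --pt "1 -0.0377 0 -0.0049 0" --pt "1 -0.0377 0 -0.0049 0" --pt "1 -0.0377 0 -0.0049 0" --pt "1 -0.0377 0 -0.0049 0"

```text
time_s: 25.28
tcp_pos: [0.4372, 0.2418, 0.1721]
eef_rot: [-90.0, -0.0, -93.0]
contact_force: [0.9, 0.8, -2.0]
gripper_width: 0.0495
```

jog_arm --pt "1 -0.0377 0 -0.0049 0" --pt "1 -0.0377 0 -0.0049 0" --pt "1 -0.0377 0 -0.0049 0" --pt "1 0 0 0 0" --pt "1 0 0 0 0" --pt "1 0 0 0 0"

```text
time_s: 25.78
tcp_pos: [0.4288, 0.3535, 0.1715]
eef_rot: [-90.1, -0.1, -93.0]
contact_force: [1.1, 0.5, -3.2]
gripper_width: 0.0499
```

```bash
python3 see.py w14 wrist 80 0 480 290 2; python3 rel.py .4996 .3508 .04
```

```text
25.7833 [0.4288 0.3535 0.1715] [-90.09  -0.11 -93.02] [ 59.7  13.  -20.3  -0.  -56.9  27.3] [ 1.1  0.5 -3.2] 0.0499
[0.4291 0.3531 0.1718] [-90.1  -0.1 -93.1] [-0.0017  0.1317  0.0707] 0.05016338991432193 [-0.5  0.3 -3.1]
```

View pics/w14z.png

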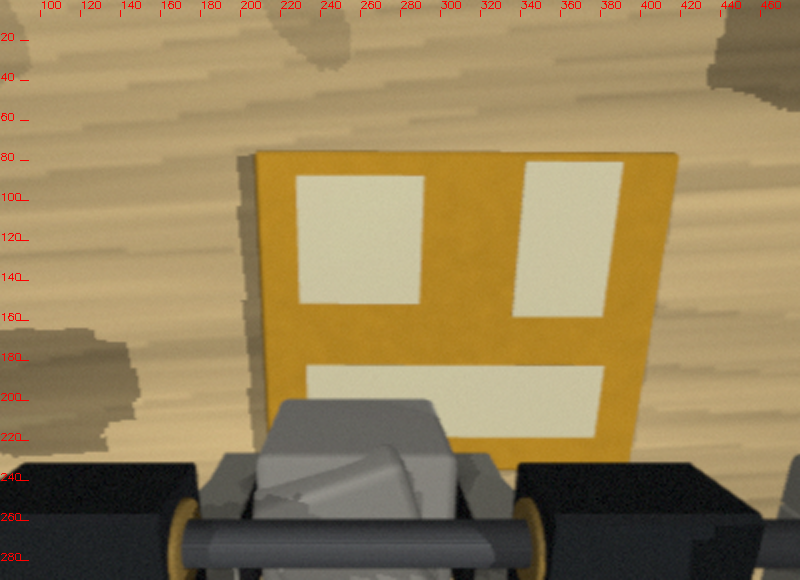

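```bash
cat > m14.py <<'E'
from fit import *
W=load('w14')
F=np.array([(78,88,12),(78,22,12),(12,22,12),(12,88,12),(85,-30,12),(85,-80,12),(5,-80,12),(5,-30,12),(-23,-85,12),(-67,-85,12),(-23,85,12),(90,110,12),(90,-110,12)])/1000
uv=[(80+(a+.5)/2-.5,(b+.5)/2-.5) for a,b in [(296,176),(425,177),(420,304),(299,303),(525,162),(623,163),(604,317),(513,316),(604,367),(595,437),(306,366),(256,153),(677,154)]]
q,f=fitpts([(W,list(range(13)),uv)],F,(.45,.3,0)); print(q[:2].round(4),np.degrees(q[2]).round(2),np.abs(f).max())
T=tf(*q,[(.045,.055,.012),(-.045,0,.012)]); print(T.round(4))
s=W['state']; R=Ro.from_euler('xyz',s['eef_rot'],degrees=True).as_matrix(); print(((T-s['tcp_pos'])@R).round(4))
print('direct',((pix2w(W,uv[:4],.012)-s['tcp_pos'])@R).round(4))
b=pix2w(W,[(80+284/2,400/2),(80+430/2,400/2)],s['tcp_pos'][2]-.028); print('stone far bottom edge',((b-s['tcp_pos'])@R).round(4))
E
python3 m14.py
```

```text
[0.4495 0.2951] -3.15 2.5509001891891216
[[0.4975 0.3476 0.012 ]
 [0.4046 0.2976 0.012 ]]
[[ 0.0021  0.1594  0.0691]
 [ 0.0568  0.1596 -0.021 ]]
direct [[-0.0313  0.1593  0.1026]
 [ 0.0356  0.1594  0.1021]
 [ 0.0352  0.1595  0.0363]
 [-0.0319  0.1594  0.0369]]
stone far bottom edge [[-0.0238  0.0279  0.0235]
 [ 0.0241  0.028   0.0234]]
```

jog_arm --pt "1 0.001 0 0.035 0" --pt "1 0.001 0.005 0.035 0" --pt "1 0 0.03 0 0" --pt "1 0 0.035 0 0" --pt "1 0 0.03 0 0" --pt "1 0 0.015 0 0" --pt "1 0 0.008 0 0" --pt "1 0 0.005 0 0" --pt "1 0 0 0 0" --pt "1 0 0 0 0" --pt "1 0 0 0 0"

```text
time_s: 26.75
tcp_pos: [0.5001, 0.349, 0.0461]
eef_rot: [-89.9, 0.1, -93.0]
contact_force: [-0.1, 0.5, -2.8]
gripper_width: 0.0494
```

```bash
python3 see.py w15 wrist 80 0 480 290 2; python3 rel.py .4975 .3476 .04
```

```text
26.75 [0.5001 0.349  0.0461] [-89.91   0.11 -93.03] [ 53.3  25.5 -21.    0.  -43.3  33.7] [-0.1  0.5 -2.8] 0.0494
[0.5    0.3491 0.0461] [-89.9   0.1 -93. ] [ 0.0016  0.0061 -0.0024] 0.04973713403794734 [ 0.7 -0.1 -2.3]
```

View pics/w15z.png

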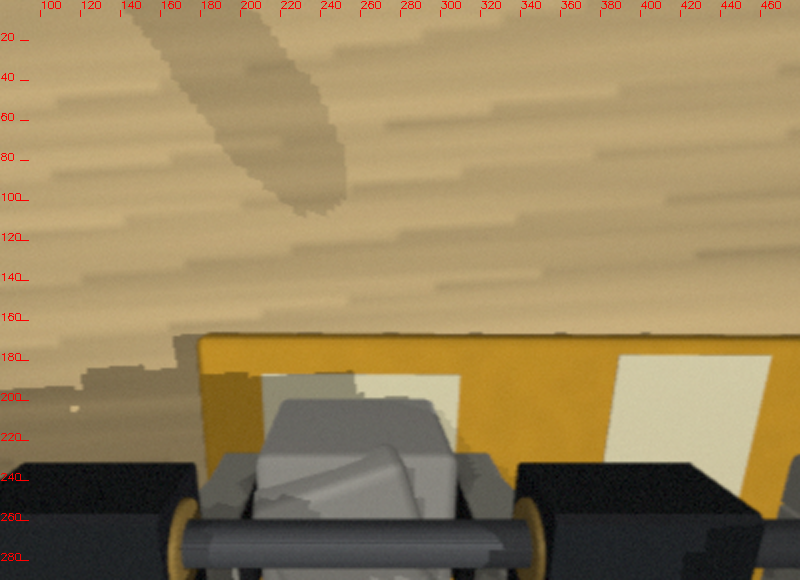

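jog_arm --pt "1 0.0015 0.003 0 0" --pt "1 0 0.002 0 0" --pt "1 0 0.001 0 0" --pt "1 0 0 0 0" --pt "1 0 0 0 0"

```text
time_s: 27.22
tcp_pos: [0.4995, 0.347, 0.04]
eef_rot: [-90.0, 0.0, -93.0]
contact_force: [-5.1, -1.6, 9.7]
gripper_width: 0.0504
```

jog_arm --pt "1 0 -0.0005 0 0" --pt "0 0 0 0 0" --pt "0 0 0 0 0" --pt "0 0 0 0 0" --pt "0 0 -0.01 0 0" --pt "0 0 -0.04 0 0" --pt "0 0 -0.04 0 0" --pt "0 0 -0.04 0 0" --pt "0 0 -0.02 0 0" --pt "0 0 0 -0.04 0" --pt "0 0 0 -0.04 0" --pt "0 0 0 0 0"

```text
time_s: 28.22
tcp_pos: [0.415, 0.3504, 0.1903]
eef_rot: [-90.1, 0.1, -93.0]
contact_force: [-0.3, -1.6, -1.5]
gripper_width: 0.0875
```

jog_arm --pt "0 0 0 0 0" --pt "0 0 0 0 0"

```text
time_s: 28.38
tcp_pos: [0.4195, 0.3516, 0.1901]
eef_rot: [-89.9, 0.1, -93.0]
contact_force: [0.1, -0.4, -1.0]
gripper_width: 0.0879
```

```bash
python3 see.py w16 wrist 80 0 480 290 2; python3 rel.py .683 -.0095 .19
```

```text
28.3833 [0.4195 0.3516 0.1901] [-8.995e+01  7.000e-02 -9.297e+01] [ 60.5  11.1 -20.1   0.  -58.7  26.5] [ 0.1 -0.4 -1. ] 0.0879
[0.4199 0.3515 0.1897] [-90.   0. -93.] [ 0.3466 -0.0004  0.2818] 0.0877912260311021 [ 0.3  0.6 -0.4]
```

View pics/w16z.png

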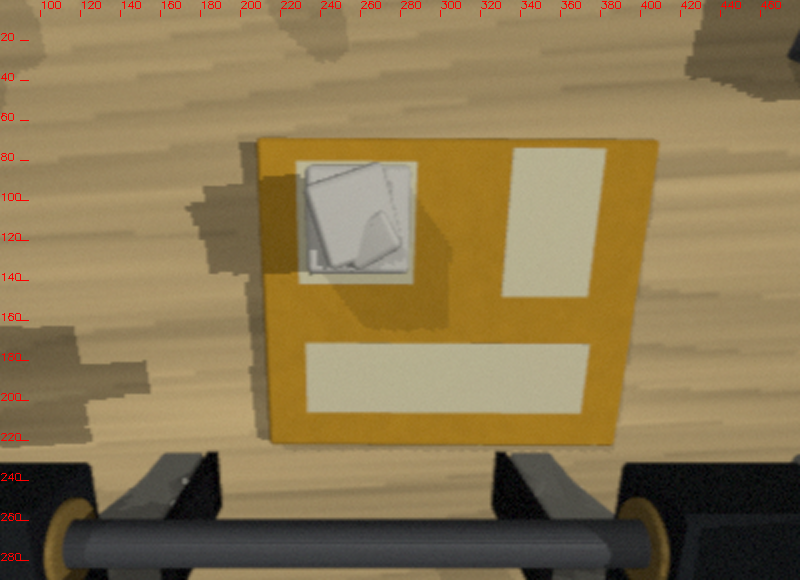

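jog_arm --pt "0 0.0315 0 0.0256 0" --pt "0 0.0315 0 0.0256 0" --pt "0 0.0315 0 0.0256 0" --pt "0 0.0315 0 0.0256 0" --pt "0 0.0315 0 0.0256 0" --pt "0 0.0315 0 0.0256 0" --pt "0 0.0315 0 0.0256 0" --pt "0 0.0315 0 0.0256 0" --pt "0 0.0315 0 0.0256 0" --pt "0 0.0315 0 0.0256 0" --pt "0 0.0315 0 0.0256 0" --pt "0 0 0 0 7"

```text
time_s: 29.43
tcp_pos: [0.6856, -0.0167, 0.1873]
eef_rot: [-90.0, -0.1, -100.1]
contact_force: [0.6, 1.8, 0.3]
gripper_width: 0.0877
```

jog_arm --pt "0 0 0 0 7" --pt "0 0 0 0 7" --pt "0 0 0 0 7" --pt "0 0 0 0 7" --pt "0 0 0 0 7" --pt "0 0 0 0 7" --pt "0 0 0 0 7" --pt "0 0 0 0 7" --pt "0 0 0 0 7" --pt "0 0 0 0 7" --pt "0 0 0 0 7" --pt "0 0 0 0 7"

```text
time_s: 30.43
tcp_pos: [0.6828, -0.011, 0.1883]
eef_rot: [-90.0, -0.1, 175.5]
contact_force: [0.3, 0.1, -0.2]
gripper_width: 0.0876
```

jog_arm --pt "0 0 0.03 0 1.2" --pt "0 0 0.03 0 0" --pt "0 0 0 0 0" --pt "0 0 0 0 0" --pt "0 0 0 0 0"

```text
time_s: 30.85
tcp_pos: [0.6834, -0.0105, 0.1301]
eef_rot: [-90.0, 0.0, 174.8]
contact_force: [0.3, 0.1, 0.0]
gripper_width: 0.0873
```

```bash
python3 see.py w17 wrist 130 0 400 290 2; python3 rel.py .683 -.0095 .0225
```

```text
30.85 [ 0.6834 -0.0105  0.1301] [-8.9960e+01  4.0000e-02  1.7476e+02] [ 15.4  26.2  -6.5   0.1 -57.4 -20.7] [0.3 0.1 0. ] 0.0873
[ 0.6837 -0.0102  0.1308] [-9.000e+01  1.000e-01  1.748e+02] [ 0.001   0.1083 -0.0006] 0.08791919740235998 [ 1.1 -0.3 -0.2]
```

View pics/w17z.png

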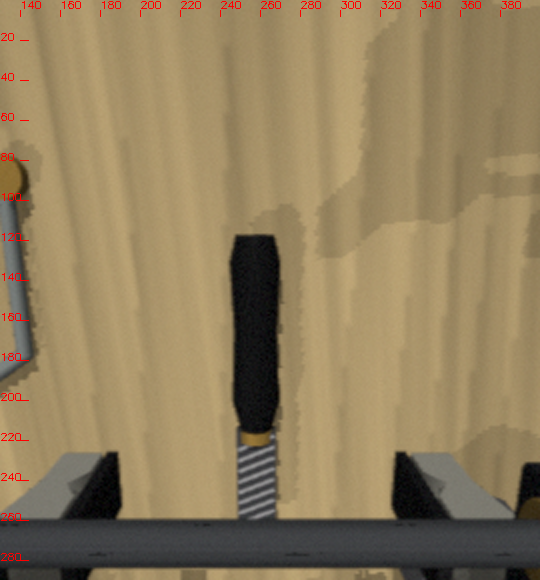

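```bash
python3 - <<'E'
from h import *
c=load('w17'); s=c['state'];R=Ro.from_euler('xyz',s['eef_rot'],degrees=True).as_matrix()
f=lambda L,z:((pix2w(c,[(130+a/2,b/2) for a,b in L],z)-s['tcp_pos'])@R).round(4)
print(f([(255,236),(255,430),(256,445),(257,515)],.012)); print(f([(33,355),(0,380)],.01))
im=cv2.imread('pics/w17.png'); cv2.imwrite('pics/w17f.png',cv2.resize(im,None,fx=1.5,fy=1.5))
c=load('w16'); s=c['state'];R=Ro.from_euler('xyz',s['eef_rot'],degrees=True).as_matrix()
p=pix2w(c,[(80+a/2,b/2) for a,b in [(306,344),(590,345),(582,413),(307,411)]],.012);print(p.round(4),p.mean(0))
E
```

```text
[[-0.0006  0.1181  0.0729]
 [-0.0007  0.118  -0.0229]
 [-0.0002  0.118  -0.0312]
 [ 0.0003  0.118  -0.0719]]
[[-0.1107  0.1202  0.0161]
 [-0.1288  0.1202  0.0032]]
[[0.4306 0.3814 0.012 ]
 [0.421  0.2106 0.012 ]
 [0.3776 0.2125 0.012 ]
 [0.3879 0.3841 0.012 ]] [0.40428694 0.29714994 0.012     ]
```

View pics/w17f.png

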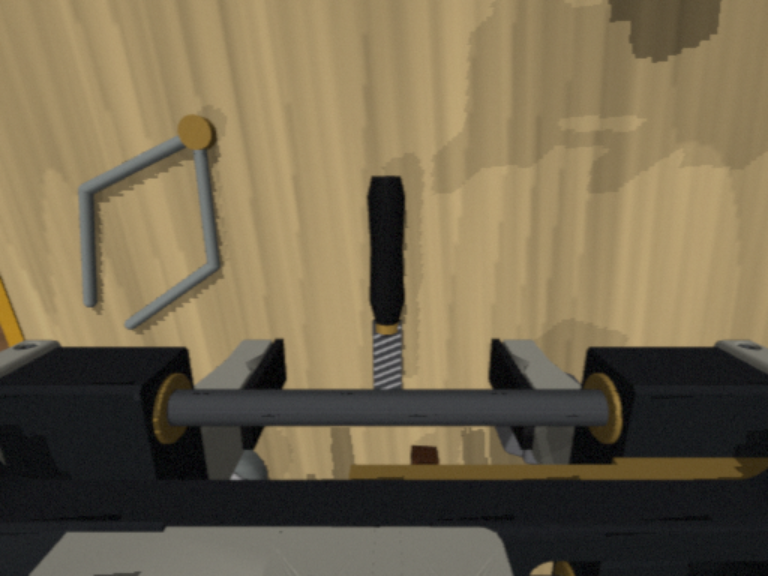

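jog_arm --pt "0 0 0.03 -0.002 0" --pt "0 0 0.035 0 0" --pt "0 0 0.025 0 0" --pt "0 0 0.012 0 0" --pt "0 0 0.005 0 0" --pt "0 0 0 0 0" --pt "1 0 0 0 0" --pt "1 0 0 0 0" --pt "1 0 0 0 0" --pt "1 0 0 0 0" --pt "1 0 0 0 0" --pt "1 0 0 0 0" --squeeze 20

```text
time_s: 31.9
tcp_pos: [0.6826, -0.0078, 0.0226]
eef_rot: [-90.0, 0.0, 174.8]
contact_force: [0.2, 0.7, -0.4]
gripper_width: 0.0533
```

jog_arm --pt "1 0 0 0 0" --pt "1 0 0 0 0" --pt "1 0 0 0 0" --pt "1 0 0 0 0" --pt "1 0 0 0 0" --pt "1 0 0 0 0"

```text
time_s: 32.4
tcp_pos: [0.6825, -0.0078, 0.022]
eef_rot: [-90.0, 0.0, 174.8]
contact_force: [0.5, 0.2, -0.2]
gripper_width: 0.0239
```

```bash
python3 rel.py .4046 .2975 .19
```

```text
[ 0.6825 -0.0078  0.022 ] [-90.    0.  174.8] [ 0.3046 -0.168  -0.2786] 0.023915249968393653 [ 0.5  0.2 -0.2]
```

jog_arm --pt "1 0 -0.02 0 0" --pt "1 0 -0.035 0 0" --pt "1 0 -0.04 0 0" --pt "1 0 -0.04 0 -2.1" --pt "1 0.0267 -0.015 -0.0263 0" --pt "1 0.0267 0 -0.0263 0" --pt "1 0.0267 0 -0.0263 0" --pt "1 0.0267 0 -0.0263 0" --pt "1 0.0267 0 -0.0263 0" --pt "1 0.0267 0 -0.0263 0" --pt "1 0.0267 0 -0.0263 0" --pt "1 0.0267 0 -0.0263 0"

```text
time_s: 33.4
tcp_pos: [0.4791, 0.2149, 0.1721]
eef_rot: [-90.0, -0.0, 176.8]
contact_force: [0.2, 0.4, -1.6]
gripper_width: 0.0237
```

jog_arm --pt "1 0.0267 0 -0.0263 0" --pt "1 0.0267 0 -0.0263 0" --pt "1 0.027 0 -0.0265 0" --pt "1 0 0 0 0" --pt "1 0 0 0 0" --pt "1 0 0 0 0"

```text
time_s: 33.9
tcp_pos: [0.4044, 0.2974, 0.172]
eef_rot: [-90.0, -0.0, 176.9]
contact_force: [-0.1, -0.2, -0.6]
gripper_width: 0.0236
```

```bash
python3 see.py w18 wrist 80 0 480 290 2; python3 rel.py .4046 .2975 .034
```

```text
33.9 [0.4044 0.2974 0.172 ] [-8.9990e+01 -1.0000e-02  1.7692e+02] [ 58.8   7.9 -26.8  -0.  -55.4 -61.9] [-0.1 -0.2 -0.6] 0.0236
[0.4049 0.2969 0.172 ] [-90.   -0.  176.8] [ 0.0003  0.138  -0.0006] 0.02391529899801332 [-0.1 -0.3 -0.8]
```

View pics/w18z.png

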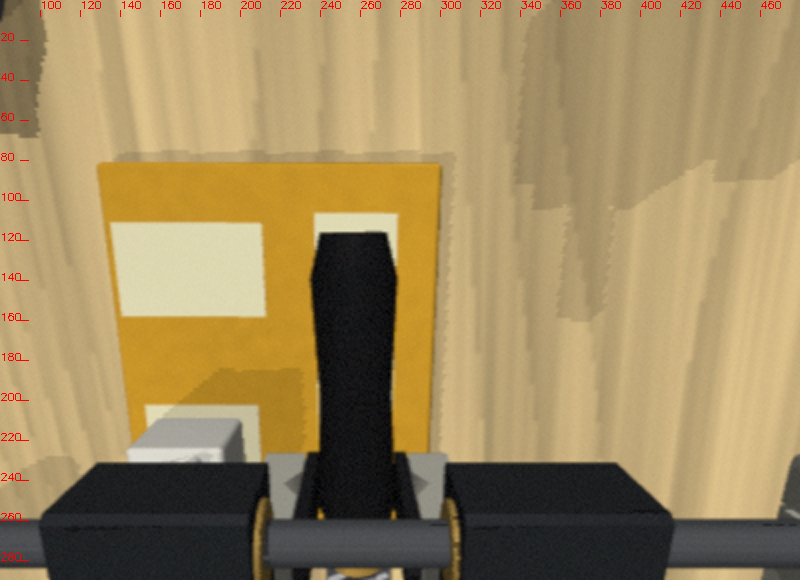

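```bash
python3 - <<'E'
from h import *
c=load('w18'); s=c['state'];R=Ro.from_euler('xyz',s['eef_rot'],degrees=True).as_matrix()
f=lambda L,z:print(((pix2w(c,[(80+a/2,b/2) for a,b in L],z)-s['tcp_pos'])@R).round(4))
f([(354,233),(356,420)],s['tcp_pos'][2]-.010); f([(314,213),(398,213),(319,400),(393,430)],.012); f([(440,163),(98,163)],.012)
E
```

```text
[[-0.0006  0.01    0.0761]
 [-0.0001  0.01    0.0228]]
[[-0.0224  0.16    0.0838]
 [ 0.0221  0.16    0.0837]
 [-0.0219  0.16   -0.0205]
 [ 0.0219  0.16   -0.0394]]
[[ 0.0433  0.16    0.1083]
 [-0.1334  0.16    0.1084]]
```

jog_arm --pt "1 0 0.02 -0.0025 0" --pt "1 0 0.035 0 0" --pt "1 0 0.035 0 0" --pt "1 0 0.025 0 0" --pt "1 0 0.012 0 0" --pt "1 0 0.006 0 0" --pt "1 0 0.003 0 0" --pt "1 0 0.0015 0 0" --pt "1 0 0 0 0" --pt "1 0 0 0 0" --pt "1 0 0 0 0"

```text
time_s: 34.87
tcp_pos: [0.4053, 0.3003, 0.0355]
eef_rot: [-90.1, 0.1, 176.9]
contact_force: [0.0, 0.4, -1.7]
gripper_width: 0.024
```

jog_arm --pt "1 0 0.001 0 0" --pt "1 0 0 0 0" --pt "1 0 0 0 0"

```text
time_s: 35.12
tcp_pos: [0.405, 0.3001, 0.0339]
eef_rot: [-90.0, 0.0, 176.9]
contact_force: [-1.0, -0.2, 1.4]
gripper_width: 0.0238
```

jog_arm --pt "0 0 0 0 0" --pt "0 0 0 0 0" --pt "0 0 0 0 0" --pt "0 0 0 0 0" --pt "0 0 -0.01 0 0" --pt "0 0 -0.03 0 0" --pt "0 0 -0.04 0 0" --pt "0 0 -0.04 0 0" --pt "0 0 -0.04 0 0" --pt "0 0 -0.03 0 0" --pt "0 0 0 -0.03 0" --pt "0 0 0 -0.03 0"

```text
time_s: 36.12
tcp_pos: [0.4089, 0.3606, 0.227]
eef_rot: [-90.3, 0.2, 176.8]
contact_force: [0.1, 0.1, -0.6]
gripper_width: 0.0873
```

jog_arm --pt "0 0 0 -0.03 0" --pt "0 0 0 -0.03 0" --pt "0 0 0 0 0" --pt "0 0 0 0 0" --pt "0 0 0 0 0"

```text
time_s: 36.53
tcp_pos: [0.4111, 0.4194, 0.223]
eef_rot: [-89.9, -0.0, 176.9]
contact_force: [-0.9, -0.0, 0.9]
gripper_width: 0.0876
```

```bash
python3 see.py w19 wrist 80 0 480 290 2; python3 see.py s19 scene 120 90 440 310 2;python3 see.py d19 side 120 100 380 384 2
```

```text
36.5333 [0.4111 0.4194 0.223 ] [-8.9940e+01 -4.0000e-02  1.7687e+02] [ 64.6  13.3 -12.6  -0.  -64.2 -67.7] [-0.9 -0.   0.9] 0.0876
36.5833 [0.4113 0.419  0.2233] [-8.9960e+01 -2.0000e-02  1.7685e+02] [ 64.6  13.3 -12.6  -0.  -64.2 -67.7] [0.2 0.  0.1] 0.0879
36.6333 [0.4114 0.4189 0.2235] [-8.9980e+01 -1.0000e-02  1.7684e+02] [ 64.6  13.2 -12.6  -0.  -64.2 -67.7] [ 0.1  0.7 -0.4] 0.0874
```

View pics/w19z.png

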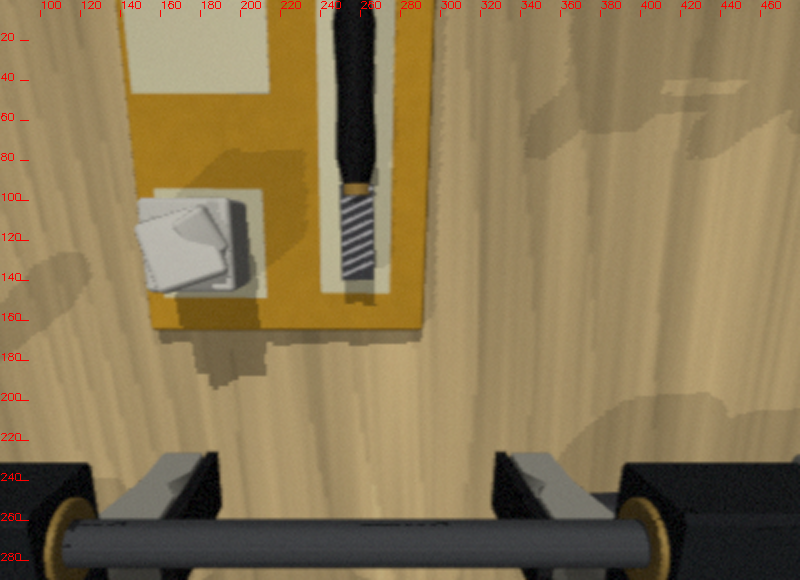

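View pics/s19z.png

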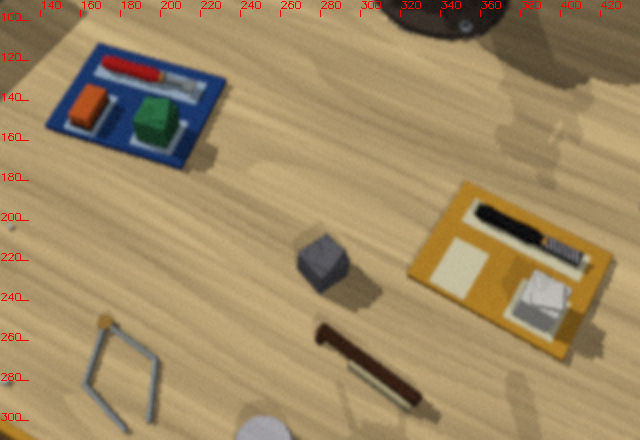

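View pics/d19z.png

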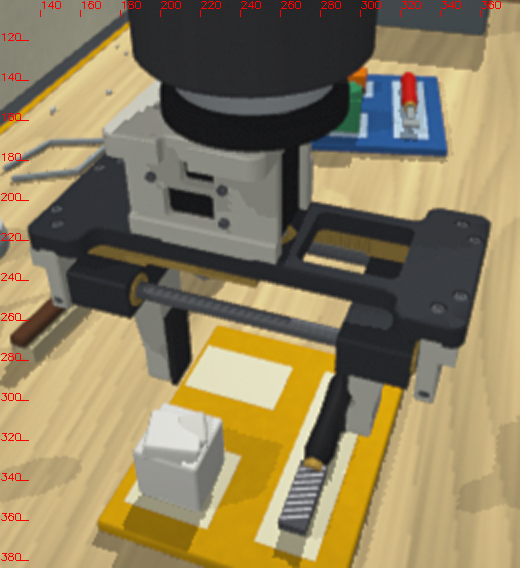

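```bash
python3 - <<'E'
from h import *
s=r.get_state(); print(s['time_s'],np.abs(s['qd']).max()); print(r.close_job())
E
```

```text
36.6833 0.3002322862149217
the job is handed in; nothing more can be done
None
```

I made up both kits and handed the job in at about 36.7 s of the 128 s allowed. I finished the blue kit first (green stone, chisel, sanding block). Then I placed the white stone, and last the rasp, which completed the yellow kit.

What the checks showed:
- **Placing:** the pictures after release show each thing inside its own field and aligned with it. Estimated margins are about 6–12 mm. The tightest is the white stone's far edge: one view gave about 6 mm there, a later one about 7 mm, so it sits about 2 mm off centre.
- **Left alone:** the small rectangle on the yellow board is empty. In the last scene picture the grey stone and the brush look unmoved. I checked that by eye only.
- **Forces:** the highest contact force I read was about 11 N, on setting down the sanding block. That is only from readings at the end of each move.
- **Hand-in:** the gripper was open and clear of everything, with the arm practically still.

One disagreement: the fixed cameras and the wrist camera placed the blue board about 6–7 mm apart in y. I used the wrist camera, and the finished placings fit the painted fields.

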